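# Lay out bronze finds for the record photograph

### The arm

A 6-joint arm with a two-finger parallel gripper is mounted at the origin on the work surface. World frame = base frame: x ahead of the robot, y to its left, z up, the work surface at z = 0. Lengths are in mm, angles in rad, forces in N, time in s.
With the tool pointing down it reaches from about 400 to 825 mm from the base axis. Payload 7 kg.
Tool frame: the origin (TCP) lies on the centre line of the jaws, within the pads' length; the fingertips stand r.tip_extent ahead of it and the grasp point (between the pads) lies 3 mm ahead of it (r.tip_extent is the distance from the TCP to the fingertips, in mm); z points along the fingers, y is the direction in which the jaws open and shut (so a half turn about z gives the same grasp; the last joint's range is limited). The gripper opens to 85 mm and grips with 20 to 120 N. Pads are 22 mm wide; open, the fingers measure 114 mm over their backs; the gripper's body (76 mm by 85 mm) begins 54 mm behind the grasp point. The pads swing forward as they close: fully open they stand 13 mm farther back than shut.
Start: joints at [-0.833, 0.359, 0.012, 0, -1.224, -0.288], TCP at [293.452, -607.85, 253.302] pointing down, gripper open.
Joint ranges: [-3.07, 3.07], [-1.43, 2.12], [-1.02, 1.25], [-3.03, 1.67], [-3.05, -0], [-3.03, 3.03]. Speed limits (rad/s): [2.39, 2.39, 3.01, 3.14, 3.14, 3.14].

### API

Orientations are given as a unit quaternion [w, x, y, z].
In Python, from workcell import r, imaging, job gives the robot as it stands.
- The arm moves only by the tool servo_tool, never from a script. Its argument "series" is a list of rows, each a list of 6 numbers: the shift along the tool's x, y, z each as a share of 8 cm, from -1 to 1, then the turn, a rotation vector about the tool's x, y, z each as a share of 90 degrees, from -1 to 1. In form: [[x, y, z, ax, ay, az], ...]. A call has 1 to 12 rows; each row is the pose to reach, as a shift and turn from the pose commanded when the call began, along the tool's axes at that moment; what a row does not reach only later rows make up. A row lasts 1/8 s, in which the tool goes at most 62.5 mm and 10.7 degrees, less where a joint would pass 70% of its speed; a pose out of reach is approached as far as the arm can. A call with a number of a shift or a turn outside -1 to 1 is refused whole. A call with a gripper value outside its range is refused whole. "hand" is the closure, from -1 (fully open) to 1 (shut), so that 0 is half open, set as the call begins (left out, the last holds). The fingers move at their own pace and stop on an object; "newtons" is the grip in N (left out, the last holds). Time passes only in rows, so rows that repeat a pose let the fingers close. It gives the time, the measured TCP pose, the force and the opening at its end, in the units of the state.
- r.get_state(): the state, without advancing time (a new reading comes with each control period).
- imaging.read_camera(name): name is "scene" or "top"; returns a dict with "image" (420x560x3 uint8, red, green, blue), "range_z" (420x560 float32, mm along the optical axis (not along the pixel's ray), 0 where there is no reading), "fx", "fy", "cx", "cy" (pixels), "extrinsics" (4x4, takes a point from world to camera coordinates). Camera axes: x right, y down, z forward; pixel columns grow to the right and rows downward; lengths in mm; the calibration is good to about 2 mm. A picture is of the moment at which its call begins.
- job.job_done(): hands the job in, once; it reports no verdict.
The state is a dict: "clock": time; "q": joint angles; "joint_velocities": joint speeds; "joint_efforts": joint torques, N m; "eef_pos": TCP position; "tcp_rot": TCP orientation; "contact_force": force on the tool from outside, world axes, zero at the start; "wrist_torque": the same for the moment, N m; "width": finger opening in mm.
Only numpy, scipy, OpenCV 4.12 (cv2) and the standard library are available. Lean on these libraries where they do the work, as an engineer would, in place of code of your own. Each camera call takes 0.05 s, during which the arm holds its last target.

### The job

Lay out the finds on the dark photo board for their group photograph: set the white riser flat in the middle of the white disc, squared up with the board's edges, and stand the bronze bell upright in the middle of the riser. Lay the ring flat midway between the disc and the striped scale bar, in line with both, and lay the key flat straight behind the scale bar (on the far side from the robot), parallel to it, centred on its length and 5 cm from it measured centre to centre. Leave the vial and the little cardboard box where they are.

Things in the scene. Friction and masses are not known exactly. Their poses are not given: they have to be found in the camera images.
- board: Fixed dark grey photo board, 220 x 330 x 8 mm, flat on the bench; origin under its centre on the bench top, so its upper face is 8 mm higher. Its x axis points to its far long edge (away from the robot), its y axis to the left along the long edge, z up. It may stand on the robot's left or right, turned by up to 9 degrees; the finds start on a pale 6 mm thick foam pad on the other side.
- disc: Fixed white round disc, 72 mm across, 3 mm thick, lying on the photo board in its near half, towards the left or the right end. Origin at the centre of its underside (on the board's upper face), axes parallel to the board's.
- scale_bar: Fixed black-and-white striped scale bar, 70 mm long, 14 mm wide, 6 mm high, lying on the photo board towards the other end from the disc, its centre on a line through the disc's centre parallel to the board's long edge. Origin at the centre of its underside; its long direction is its y axis (parallel to the board's long edge), its x axis points to the far edge.
- riser_center (a point): Loose white riser: a square slab 46 x 46 mm, 20 mm high, lying flat on the foam pad at the start. This point is its centre, 10 mm above its underside; x and y are parallel to its sides, z up.
- bell_center (a point): Loose dark bronze hand bell, standing mouth down, 44 mm high: mouth 36 mm across, narrowing to 25 mm at 23 mm height, with a round stem 12 mm across from 30 to 44 mm height to hold it by. This point lies on its axis 22 mm above its underside; z up. Starts on the foam pad.
- ring_center (a point): Loose thick bronze ring lying flat, 34 mm outside diameter, hole 20 mm, 14 mm high. This point is its centre, 7 mm above its underside; z up. Starts on the foam pad.
- key_center (a point): Loose bronze key lying flat, 91 mm long and 10 mm thick: a straight shank 9 mm wide along its x axis, a round bow (31 mm across) at the -x end, two short teeth on the +y side near the +x end. This point is on the shank midway along the key, 5 mm above its underside; it balances within 10 mm of it. Starts on the foam pad.
- vial_center (a point): Loose small amber glass vial with a black cap, 22 mm across, 46 mm high, upright on the foam pad among the finds; bystander. This point is on its axis 23 mm above its underside.
- sample_box_center (a point): Loose small lidded cardboard box, 37 x 29 mm, 21 mm high, on the foam pad among the finds; bystander. This point is its centre, 10.5 mm above its underside.
Mind the look-alikes: they are no part of the job. What is meant by the part that bears key_center is not turquoise, and is the larger of those in its own colour.

How it is judged:
By the outcome, as a careful person would: the job done as asked, in the order asked, and still so for the second after the job is handed in, with the robot touching nothing.
It also fails if it takes over 96 s, if anything falls off the work surface, if the arm or the gripper's body presses on something with over 40 N, if the wrist force passes 120 N, or if a joint passes its speed limit or range.

## Working session

There is one attempt and no reset: what is moved stays moved. The work goes in short steps, Python scripts to look and compute and a tool call to move; the robot and the scene stay as the last step left them, time stands still between calls to the robot, and variables do not carry over. Pictures are saved under pics/ and viewed, and the job is handed in when it is done.

Besides the shell and the picture viewer there is one more tool, called after ">>>" as name(argument=value, ...) on one line, values as JSON. servo_tool: Moves the arm, as the interface text tells. Shift numbers are shares of 8 cm and turn numbers shares of 90 degrees, none past 1 either way. Its arguments: {"type":"object","properties":{"series":{"type":"array"},"hand":{"type":"number"},"newtons":{"type":"number"}},"required":["series"]}

```bash
ls; mkdir -p pics
python3 - <<'E'
from workcell import r, imaging, job
import cv2, numpy as np
print(r.get_state(), r.tip_extent)
for n in ("scene","top"):
    c=imaging.read_camera(n)
    cv2.imwrite(f"pics/{n}0.png",cv2.resize(c["image"][:,:,::-1],(800,600),interpolation=cv2.INTER_CUBIC))
    np.savez(f"pics/{n}0.npz",**c)
    print(n,c["fx"],c["fy"],c["cx"],c["cy"],c["extrinsics"])
E
```

```text
pics
{'clock': 0.0, 'q': array([-8.32914956e-01,  3.59346169e-01,  1.10608686e-02, -3.45926882e-04,
       -1.22407698e+00, -2.88109389e-01]), 'joint_velocities': array([ 0.00188241, -0.00024715, -0.0002224 , -0.00127389,  0.00087265,
        0.00037044]), 'joint_efforts': array([-1.25917566e-03, -5.83316982e+01,  2.93418288e+01,  6.93635255e+00,
       -5.88342198e-03, -6.99229031e-05]), 'eef_pos': array([ 293.25708355, -607.48030884,  252.39160782]), 'tcp_rot': array([-2.42585876e-04, -2.22937734e-01,  9.74832359e-01,  7.62006449e-04]), 'contact_force': array([-0.2903651 ,  0.80813197, -0.04623033]), 'wrist_torque': array([-0.03274283,  0.0135919 , -0.00445117]), 'width': 85.56235869877628} 22.0
scene 385.14086868438443 385.14086868438443 283.41013148508904 213.66162761423544 [[-8.49616854e-01  5.26962510e-01 -2.14875621e-02  4.07876787e+02]
 [ 2.93324081e-01  4.38278973e-01 -8.49630817e-01 -8.86352666e+01]
 [-4.38306041e-01 -7.28163481e-01 -5.26939996e-01  9.76657965e+02]
 [ 0.00000000e+00  0.00000000e+00  0.00000000e+00  1.00000000e+00]]
top 381.7873524336033 381.7873524336033 284.59084547761364 208.12442254134663 [[-1.70237891e-03 -9.99696595e-01 -2.45727664e-02  2.30200930e+01]
 [-9.99270679e-01  2.63801223e-03 -3.80939817e-02  4.54197588e+02]
 [ 3.81472471e-02  2.44899946e-02 -9.98971985e-01  7.88325328e+02]
 [ 0.00000000e+00  0.00000000e+00  0.00000000e+00  1.00000000e+00]]
```

View pics/top0.png

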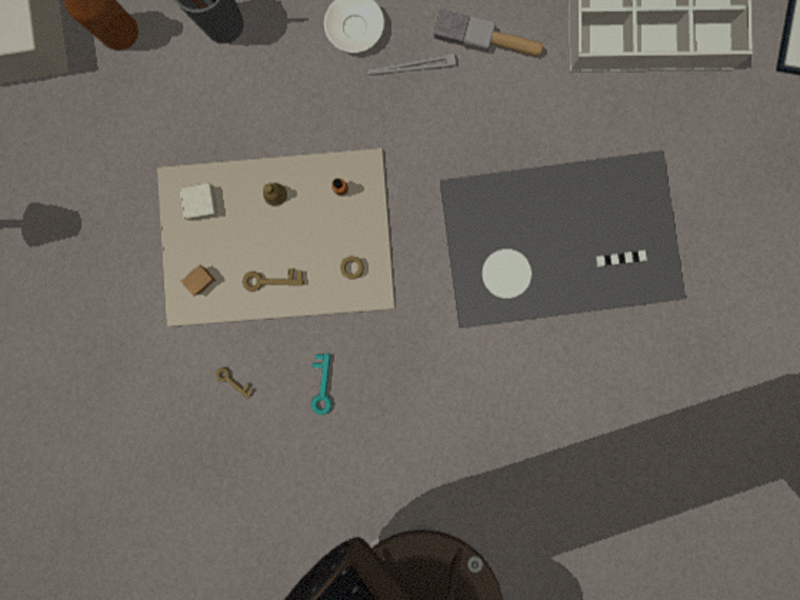

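View pics/scene0.png

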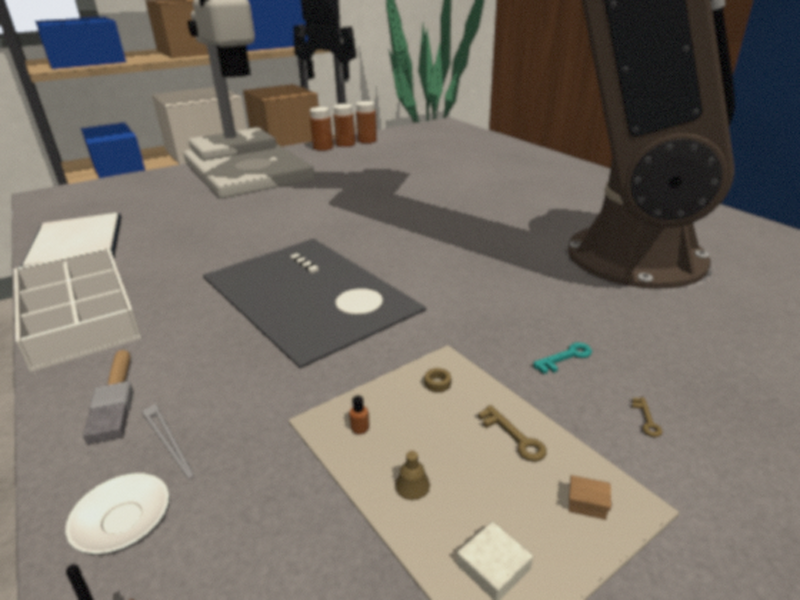

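```bash
cat > h.py <<'E'
import numpy as np, cv2
from workcell import r, imaging, job
def load(n): return dict(np.load(n))
def pix2w(c,uv,h):
    uv=np.atleast_2d(np.asarray(uv,float)); E=c["extrinsics"]; R=E[:3,:3]; t=E[:3,3]
    d=np.c_[(uv[:,0]-c["cx"])/c["fx"],(uv[:,1]-c["cy"])/c["fy"],np.ones(len(uv))]@R
    o=-R.T@t
    return o+d*((h-o[2])/d[:,2])[:,None]
def w2pix(c,p):
    p=np.atleast_2d(p); q=p@c["extrinsics"][:3,:3].T+c["extrinsics"][:3,3]
    return np.c_[q[:,0]/q[:,2]*c["fx"]+c["cx"],q[:,1]/q[:,2]*c["fy"]+c["cy"]]
def cloud(c):
    v,u=np.mgrid[:420,:560]; z=c["range_z"]
    p=np.stack([(u-c["cx"])/c["fx"]*z,(v-c["cy"])/c["fy"]*z,z],-1)
    E=c["extrinsics"]; return (p-E[:3,3])@E[:3,:3]
E
python3 - <<'E'
from h import *
c=load("pics/top0.npz")
im=c["image"][:,:,::-1]
a=cv2.resize(im[95:300,105:285],None,fx=4,fy=4,interpolation=cv2.INTER_CUBIC)
a=cv2.convertScaleAbs(a,alpha=1.5)
cv2.imwrite("pics/crop1.png",cv2.resize(a,(527,600)))
a=cv2.resize(im[100:235,305:485],None,fx=4,fy=4,interpolation=cv2.INTER_CUBIC)
cv2.imwrite("pics/crop2.png",cv2.convertScaleAbs(a,alpha=1.8))
p=cloud(c)
for n,(u,v) in dict(board=(400,150),foam=(200,150),bench=(300,320),disc=(355,191),foam2=(150,140),riser=(138,140),board2=(420,120)).items(): print(n,p[v-2:v+3,u-2:u+3].reshape(-1,3).mean(0).round(1), c["image"][v,u])
E
```

```text
board [ 575.  -219.     8.5] [79 82 78]
foam [578.2 201.4   5.5] [158 149 133]
bench [220.8  -9.5  -0.5] [122 115 108]
disc [ 489.3 -124.3   11.3] [179 182 171]
foam2 [598.5 305.5  13.7] [80 79 68]
riser [596.1 326.1  25.6] [176 172 155]
board2 [ 629.  -250.6   40.5] [70 69 66]
```

View pics/crop1.png

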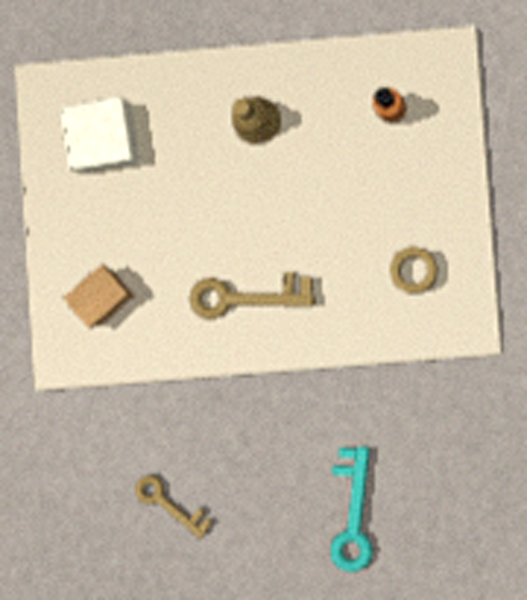

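View pics/crop2.png

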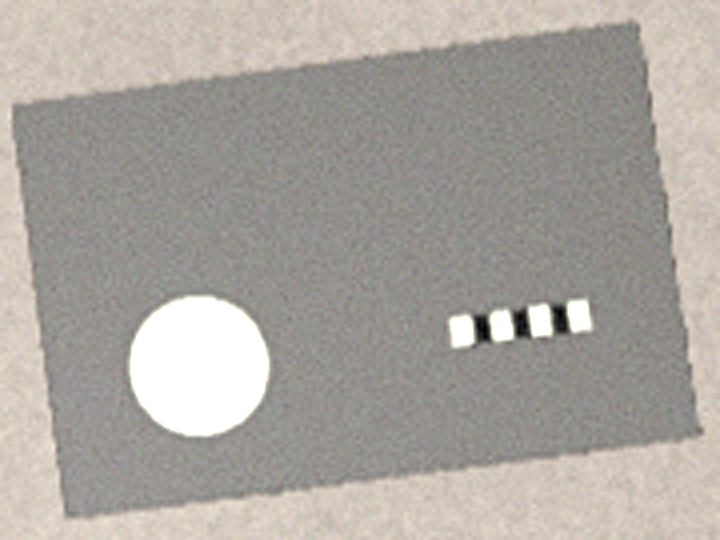

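Run:
```python
from h import *
for n in ("top","scene"):
    c=load(f"pics/{n}0.npz")
    im=c["image"].astype(float); p=cloud(c)
    sat=1-im[:,:,2]/np.maximum(im[:,:,0],1)
    v=im.max(2)
    hs=np.clip(p[:,:,2],0,60)/60*255
    sl=(slice(95,300),slice(105,285)) if n=="top" else (slice(230,420),slice(190,480))
    o=[cv2.resize(np.clip(x,0,255).astype(np.uint8)[sl],None,fx=2.2 if n=="top" else 1.35,fy=2.2 if n=="top" else 1.35,interpolation=cv2.INTER_NEAREST) for x in (sat*350,hs)]
    cv2.imwrite(f"pics/seg_{n}.png",np.hstack(o))
c=load("pics/top0.npz");im=c["image"]
for nm,(u,v) in dict(bell=(192,137),ring=(236,187),key=(200,196),shadow=(152,146)).items(): print(nm,im[v-3:v+4,u-6:u+7].tolist()[3])
```

```text
bell [[88, 75, 44], [95, 77, 47], [96, 82, 53], [88, 77, 43], [90, 71, 42], [85, 72, 43], [78, 66, 35], [82, 70, 46], [53, 46, 20], [45, 37, 21], [52, 44, 18], [48, 38, 16], [63, 54, 33]]
ring [[155, 147, 128], [160, 153, 137], [159, 147, 131], [158, 148, 131], [155, 145, 128], [160, 151, 134], [161, 153, 136], [159, 152, 133], [125, 113, 79], [118, 102, 64], [110, 95, 55], [63, 53, 36], [106, 99, 89]]
key [[111, 97, 58], [114, 94, 60], [107, 91, 54], [115, 95, 61], [111, 93, 53], [113, 98, 62], [112, 96, 61], [114, 96, 63], [118, 98, 61], [114, 97, 60], [114, 96, 62], [115, 96, 62], [113, 98, 62]]
shadow [[177, 177, 159], [180, 177, 160], [179, 176, 158], [116, 114, 100], [85, 83, 76], [85, 84, 74], [97, 93, 80], [101, 97, 82], [98, 92, 78], [99, 94, 84], [97, 90, 75], [105, 100, 84], [154, 146, 127]]
```

View pics/seg_top.png

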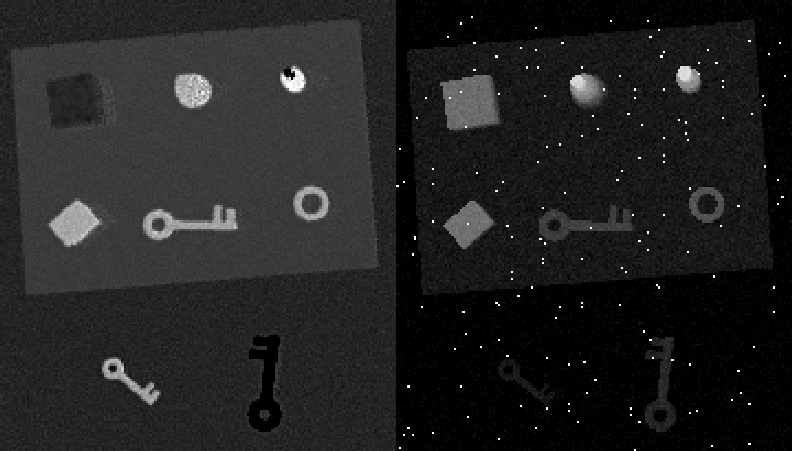

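View pics/seg_scene.png

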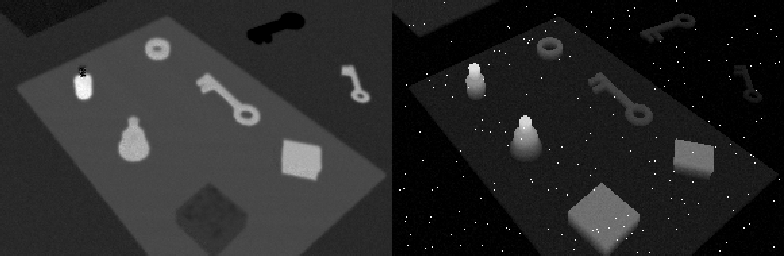

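```bash
cat > fit.py <<'E'
from h import *
from scipy.optimize import minimize
from scipy import ndimage as ndi
SS=8
def circ(rad,z,n=48):
    a=np.arange(n)*2*np.pi/n; return np.c_[rad*np.cos(a),rad*np.sin(a),np.full(n,z)]
def box(x0,x1,y0,y1,z0,z1): return np.array([[x,y,z] for x in(x0,x1) for y in(y0,y1) for z in(z0,z1)],float)
def M_riser(q): return [box(-23,23,-23,23,0,20)]
def M_bell(q): return [np.r_[circ(18,0),circ(12.5,23)],np.r_[circ(12.5,23),circ(6,30)],np.r_[circ(6,30),circ(6,44)]]
def M_ring(q): return [np.r_[circ(17,0),circ(17,14)]]
def M_key(q):
    a,b,w,l=q
    B=circ(15.5,0); B[:,0]-=30; B2=B.copy(); B2[:,2]=10
    return [np.r_[B,B2],box(-30,45.5,-4.5,4.5,0,10),box(a-w/2,a+w/2,0,4.5+l,0,10),box(b-w/2,b+w/2,0,4.5+l,0,10)]
def M_vial(q): return [np.r_[circ(11,0),circ(11,34)]]
def M_sbox(q): return [box(-18.5,18.5,-14.5,14.5,0,21)]
def M_board(q): return [box(-110,110,-165,165,0,8)]
def M_disc(q): return [np.r_[circ(36,0),circ(36,3)]]
def M_bar(q): return [box(-7,7,-35,35,0,6)]
def render(c,parts,x,y,yaw,z0,roi):
    u0,v0,u1,v1=roi; im=np.zeros(((v1-v0)*SS,(u1-u0)*SS),np.uint8)
    R=np.array([[np.cos(yaw),-np.sin(yaw),0],[np.sin(yaw),np.cos(yaw),0],[0,0,1]])
    for P in parts:
        uv=w2pix(c,P@R.T+[x,y,z0]); uv=(uv+0.5-[u0,v0])*SS-0.5
        cv2.fillConvexPoly(im,np.round(cv2.convexHull(uv.astype(np.float32))*16).astype(np.int32),1,shift=4)
    return im.reshape(v1-v0,SS,u1-u0,SS).mean((1,3))
def soft(f,bg,fg): return np.clip((f-bg)/(fg-bg),0,1)
def fit(cms,model,x0,z0,yaw=True,q0=()):
    # cms list of (cam, mask, roi)
    def cost(p):
        th=p[2]/30 if yaw else 0
        q=p[3:] if yaw else p[2:]
        return sum(np.abs(render(c,model(q),p[0],p[1],th,z0,r)-m[r[1]:r[3],r[0]:r[2]]).sum() for c,m,r in cms)
    p0=np.array(list(x0[:2])+([x0[2]*30] if yaw else [])+list(q0),float)
    for s in (6,2):
        sim=np.vstack([p0]+[p0+s*e for e in np.eye(len(p0))])
        res=minimize(cost,p0,method="Nelder-Mead",options=dict(initial_simplex=sim,maxiter=600,xatol=.02,fatol=.05)); p0=res.x
    area=sum(m[r[1]:r[3],r[0]:r[2]].sum() for c,m,r in cms)
    p=p0.copy()
    if yaw: p[2]/=30
    return p,res.fun/area
def feats(c):
    im=c["image"].astype(float); sat=1-im[:,:,2]/np.maximum(im[:,:,0],1)
    z=ndi.median_filter(cloud(c)[:,:,2],3); return im,sat,z
def fill(m): return m if m is None else np.where(ndi.binary_fill_holes(m>.5),np.where(m>.5,np.maximum(m,0),1),m)
E
cat > m1.py <<'E'
from fit import *
T=load("pics/top0.npz"); S=load("pics/scene0.npz")
F={}
for n,c in (("T",T),("S",S)): F[n]=(c,)+feats(c)
def roi(c,x,y,z,w=60):
    uv=w2pix(c,np.array([[x+a,y+b,z+h] for a in(-w,w) for b in(-w,w) for h in (0,45)]))
    lo=np.maximum(uv.min(0).astype(int),0); hi=np.minimum(uv.max(0).astype(int)+1,[560,420]); return (*lo,*hi)
def satmask(n,fg,holes=True):
    c,im,sat,z=F[n]; m=soft(sat,.19,fg); m[m<.25]=0
    return fill(m) if holes else m
def go(name,model,uv,h,z0,mk,w,yaw,y0=0,q0=()):
    x,y,_=pix2w(T,uv,h)[0]
    out=[]
    for cams in ("T","S","TS"):
        try:
            p,e=fit([(F[n][0],mk(n),roi(F[n][0],x,y,z0,w)) for n in cams],model,(x,y,y0),z0,yaw,q0)
            print(name,cams,p.round(3),"err",round(e,3))
        except Exception as ex: print(name,cams,ex)
def zmask(t,n):
    c,im,sat,z=F[n]; return (z>t).astype(float)
go("riser",M_riser,(138,141),26,6,lambda n:((F[n][3]>11)).astype(float),36,True,0.05)
go("bell",M_bell,(192,137),20,6,lambda n:satmask(n,.38),30,False)
go("ring",M_ring,(246,187),15,6,lambda n:satmask(n,.38),30,False)
go("key",M_key,(191,196),13,6,lambda n:satmask(n,.38),58,True,-1.55,(33,42,5,8))
go("sbox",M_sbox,(138,196),20,6,lambda n:satmask(n,.4),32,True,.7)
def dark(n):
    c,im,sat,z=F[n]; m=(ndi.gaussian_filter(im.max(2),1)<98).astype(float); return fill(m)
go("board",M_board,(394,167),8,0,dark,200,True,.1)
def white(n):
    c,im,sat,z=F[n]; m=soft(im.max(2),80,180); m[m<.25]=0; return m
go("disc",M_disc,(355,191),10,8,white,46,False)
def barm(n):
    c,im,sat,z=F[n]; m=white(n); cl=cv2.morphologyEx((m>.5).astype(np.uint8),cv2.MORPH_CLOSE,np.ones((9,9)))
    return np.maximum(m,cl)
go("bar",M_bar,(435,181),12,8,barm,45,True,.1)
E
python3 m1.py
```

```text
riser T [5.95443e+02 3.28643e+02 1.62000e-01] err 0.098
riser S [5.93578e+02 3.28027e+02 2.06000e-01] err 0.099
riser TS [5.94734e+02 3.28516e+02 1.59000e-01] err 0.103
bell T [608.557 217.683] err 0.115
bell S [606.443 217.162] err 0.096
bell TS [607.001 217.593] err 0.112
ring T [498.882 102.134] err 0.131
ring S [496.225 101.364] err 0.165
ring TS [497.625 102.305] err 0.161
key T [478.859 219.884  -1.584  38.513  29.273   9.745  11.108] err 0.223
key S [477.243 218.526  -1.569  32.239  32.864  15.515  10.213] err 0.549
key TS [478.18  219.676  -1.595  30.779  35.321  12.688  11.363] err 0.481
sbox T [4.80500e+02 3.27682e+02 2.56000e-01] err 0.333
sbox S [475.889 325.159   0.942] err 0.346
sbox TS [477.434 325.789   0.914] err 0.366
board T [ 5.39729e+02 -2.03746e+02  1.26000e-01] err 0.009
board S [ 5.38935e+02 -2.04753e+02  1.26000e-01] err 0.255
board TS [ 5.39752e+02 -2.03864e+02  1.26000e-01] err 0.097
disc T [ 489.464 -123.146] err 0.022
disc S [ 487.325 -123.647] err 0.391
disc TS [ 489.221 -123.06 ] err 0.197
bar T [ 5.10929e+02 -2.88313e+02  1.28000e-01] err 0.103
bar S [ 5.07182e+02 -2.89735e+02  1.29000e-01] err 0.922
bar TS [ 5.10439e+02 -2.88457e+02  1.26000e-01] err 0.769
```

Run:
```python
exec(open("m1.py").read().split("go(\"riser\"")[0])
from fit import *
c,im,sat,z=F["T"]
R=roi(c,479,220,6,58)
m=np.zeros((420,560)); m[R[1]:R[3],R[0]:R[2]]=ndi.gaussian_filter(sat,.6)[R[1]:R[3],R[0]:R[2]]
big=cv2.resize(m[R[1]:R[3],R[0]:R[2]],None,fx=8,fy=8,interpolation=cv2.INTER_CUBIC)
b=(big>.32).astype(np.uint8); n,l,s,ce=cv2.connectedComponentsWithStats(b); k=1+s[1:,4].argmax(); b=(l==k)
v,u=np.nonzero(b); uv=np.c_[(u+.5)/8-.5+R[0],(v+.5)/8-.5+R[1]]
P=pix2w(c,uv,14)[:,:2]
# shank axis: per-x slices along world y between teeth and bow
ys=np.arange(190,228,2.); mid=[]
for y in ys:
    q=P[abs(P[:,1]-y)<1,0]; mid.append((q.min()+q.max())/2)
k=np.polyfit(ys,mid,1); print("shank dx/dy",k,"w",[round(float(np.ptp(P[abs(P[:,1]-y)<1,0])),1) for y in (200,215)])
print("y ext",P[:,1].min(),P[:,1].max(), "len",np.ptp(P[:,1]), "mid x", np.polyval(k,(P[:,1].min()+P[:,1].max())/2),(P[:,1].min()+P[:,1].max())/2)
q=P[P[:,1]>240]; print("bow x",q[:,0].min(),q[:,0].max())
a=cv2.resize(c["image"][R[1]:R[3],R[0]:R[2],::-1],None,fx=8,fy=8,interpolation=cv2.INTER_CUBIC)
cs,_=cv2.findContours(b.astype(np.uint8),cv2.RETR_CCOMP,cv2.CHAIN_APPROX_NONE); cv2.drawContours(a,cs,-1,(0,0,255),1)
cv2.imwrite("pics/key1.png",a); print(a.shape)
# riser
R2=roi(c,595,328,6,36); mm=(sat<.135)&(z>10)
sub=mm[R2[1]:R2[3],R2[0]:R2[2]].astype(np.uint8); 
b2=cv2.resize(c["image"][R2[1]:R2[3],R2[0]:R2[2],::-1],None,fx=8,fy=8,interpolation=cv2.INTER_CUBIC)
Rm=np.array([[np.cos(.162),-np.sin(.162),0],[np.sin(.162),np.cos(.162),0],[0,0,1]])
for zz,col in ((20,(0,0,255)),(0,(255,0,0))):
  pts=np.array([[23,23,zz],[23,-23,zz],[-23,-23,zz],[-23,23,zz]],float)@Rm.T+[595.4,328.6,6]
  cv2.polylines(b2,[np.int32((w2pix(c,pts)+.5-[R2[0],R2[1]])*8)],True,col,1)
cv2.imwrite("pics/riser1.png",b2)
```

```text
shank dx/dy [-1.83984801e-01  5.18001523e+02] w [7.3, 7.6]
y ext 173.01055486686238 262.69594015728404 len 89.68538529042166 mid x 477.9198369773088 217.8532475120732
bow x 464.45314654718925 493.5405749545465
(472, 512, 3)
```

View pics/key1.png

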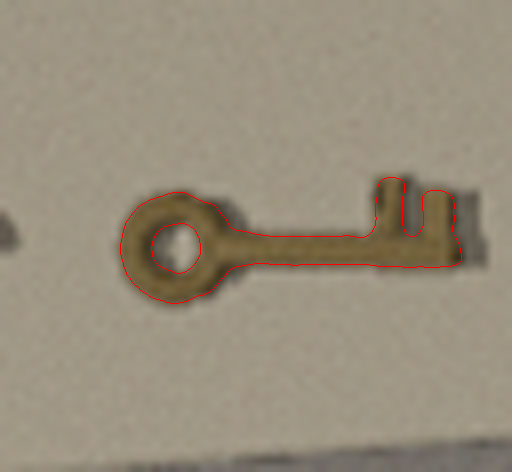

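View pics/riser1.png

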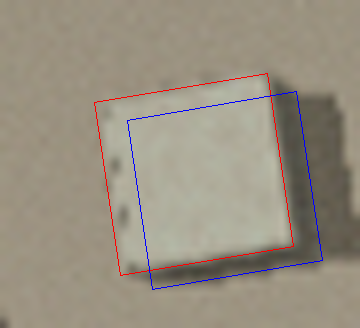

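```bash
cat > keyfit.py <<'E'
exec(open("m1.py").read().split("go(\"riser\"")[0])
def Mk(q):
    a,b,wa,la,lb=q
    B=circ(15.5,0); B[:,0]-=30; B2=B.copy(); B2[:,2]=10
    return [np.r_[B,B2],box(-30,45.5,-4.5,4.5,0,10),box(a-wa/2,a+wa/2,0,4.5+la,0,10),box(b-wa/2,b+wa/2,0,4.5+lb,0,10)]
def keyfit(n,x,y,yaw,z0,bg=.19,fg=.40,w=58,q0=(26,38,7,16,13)):
    c,im,sat,z=F[n]; R=roi(c,x,y,z0,w)
    s=cv2.bilateralFilter(sat.astype(np.float32),5,.1,1.5)
    m=soft(s,bg,fg); m[m<.3]=0; m=fill(m)
    p,e=fit([(c,m,R)],Mk,(x,y,yaw),z0,True,q0)
    print("key",n,p.round(3),round(e,3)); return c,m,R,p
if __name__=="__main__":
  for n in "TS":
    c,m,R,p=keyfit(n,478.5,219,-1.57,6)
    rr=render(c,Mk(p[3:]),*p[:3],6,R)
    k=8; a=cv2.resize(c["image"][R[1]:R[3],R[0]:R[2],::-1],None,fx=k,fy=k,interpolation=cv2.INTER_CUBIC)
    rb=cv2.resize(rr,None,fx=k,fy=k,interpolation=cv2.INTER_CUBIC)
    cs,_=cv2.findContours((rb>.5).astype(np.uint8),cv2.RETR_CCOMP,cv2.CHAIN_APPROX_NONE); cv2.drawContours(a,cs,-1,(0,0,255),1)
    cv2.imwrite(f"pics/key2{n}.png",a)
E
python3 keyfit.py
```

```text
key T [478.94  219.874  -1.575  27.235  40.153   4.81   14.609  10.213] 0.199
key S [477.497 219.152  -1.585  31.535  34.439  13.081  11.247  10.266] 0.564
```

View pics/key2T.png

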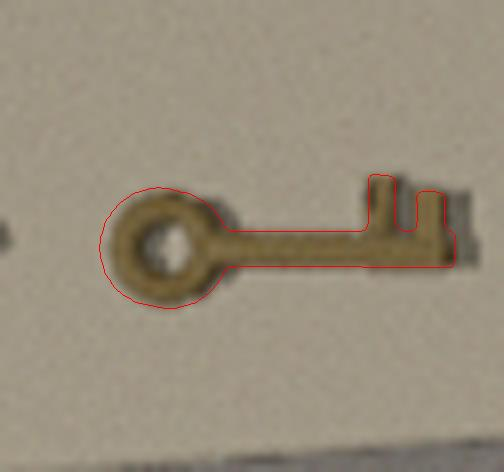

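View pics/key2S.png

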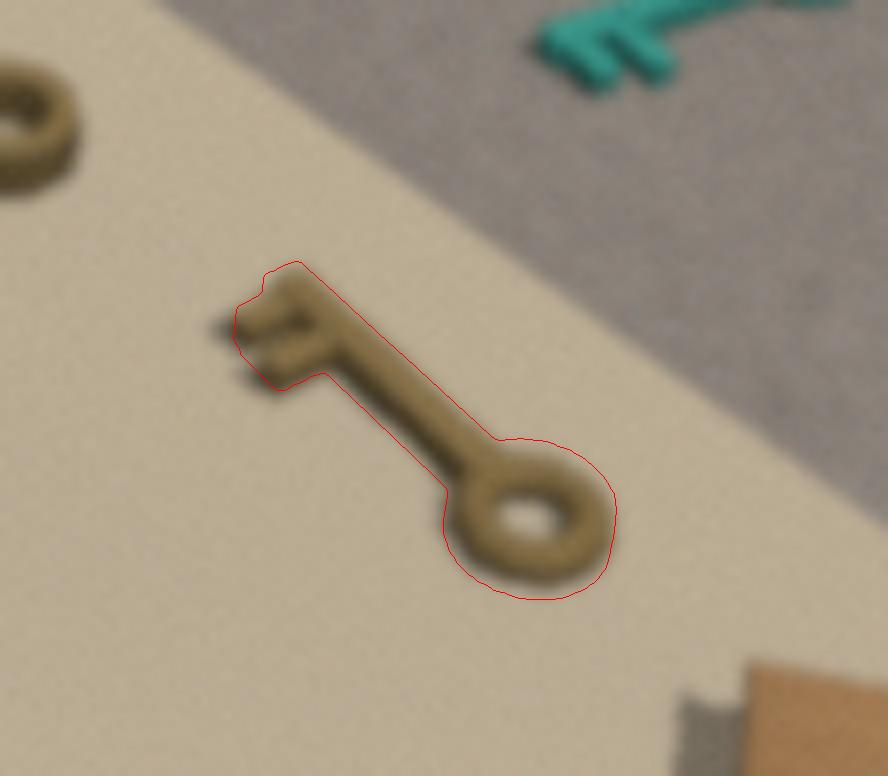

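```bash
python3 - <<'E'
s=open("keyfit.py").read()
a=s.index("def Mk"); b=s.index("def keyfit")
new='''def tor(R,h,a,cx=0):
    # outer hull of ring with rounded outer edge: outer radius R at mid height
    t=np.linspace(-np.pi/2,np.pi/2,9); out=[]
    for k in t:
        C=circ(R-a+a*np.cos(k),h/2+h/2*np.sin(k),32); C[:,0]+=cx; out.append(C)
    return np.vstack(out)
def rod(x0,x1,w,h,ydir=False,y0=0,y1=0):
    t=np.arange(16)*2*np.pi/16; P=[]
    for e in ((x0,x1) if not ydir else (y0,y1)):
        for k in t:
            s,zz=w/2*np.cos(k),h/2+h/2*np.sin(k)
            P.append([e,s,zz] if not ydir else [x0+s,e,zz])
    return np.array(P,float)
def Mk(q):
    a,b,wa,la,lb=q
    return [tor(15.5,10,5,-30),rod(-30,45.5,9,10),rod(a,0,wa,10,True,0,4.5+la),rod(b,0,wa,10,True,0,4.5+lb)]
def M_ring2(q): return [tor(17,14,6)]
'''
open("keyfit.py","w").write(s[:a]+new+s[b:])
E
python3 keyfit.py
python3 - <<'E'
from keyfit import *
for n in "TS":
    c,im,sat,z=F[n]; R=roi(c,498,102,6,30)
    for mod in (M_ring,M_ring2):
        p,e=fit([(c,satmask(n,.40),R)],mod,(498,102),6,False); print(n,p.round(2),round(e,3))
    k=8; a=cv2.resize(c["image"][R[1]:R[3],R[0]:R[2],::-1],None,fx=k,fy=k,interpolation=cv2.INTER_CUBIC)
    rb=cv2.resize(render(c,M_ring2(0),p[0],p[1],0,6,R),None,fx=k,fy=k,interpolation=cv2.INTER_CUBIC)
    cs,_=cv2.findContours((rb>.5).astype(np.uint8),cv2.RETR_CCOMP,cv2.CHAIN_APPROX_NONE); cv2.drawContours(a,cs,-1,(0,0,255),1)
    R=roi(c,607,217,6,30); p,e=fit([(c,satmask(n,.40),R)],M_bell,(607,217),6,False); print("bell",p,e)
    a2=cv2.resize(c["image"][R[1]:R[3],R[0]:R[2],::-1],None,fx=k,fy=k,interpolation=cv2.INTER_CUBIC)
    rb=cv2.resize(render(c,M_bell(0),p[0],p[1],0,6,R),None,fx=k,fy=k,interpolation=cv2.INTER_CUBIC)
    cs,_=cv2.findContours((rb>.5).astype(np.uint8),cv2.RETR_CCOMP,cv2.CHAIN_APPROX_NONE); cv2.drawContours(a2,cs,-1,(0,0,255),1)
    H=max(a.shape[0],a2.shape[0]); o=np.zeros((H,a.shape[1]+a2.shape[1],3),np.uint8); o[:a.shape[0],:a.shape[1]]=a; o[:a2.shape[0],a.shape[1]:]=a2
    q=np.array(cv2.imread(f"pics/key2{n}.png")); q=cv2.resize(q,None,fx=min(1,590/q.shape[0]),fy=min(1,590/q.shape[0]))
    f=min(1,380/o.shape[1]); o=cv2.resize(o,None,fx=f,fy=f)
    if q.shape[1]>410: q=cv2.resize(q,None,fx=410/q.shape[1],fy=410/q.shape[1])
    H=max(o.shape[0],q.shape[0]); w=np.zeros((H,o.shape[1]+q.shape[1],3),np.uint8); w[:o.shape[0],:o.shape[1]]=o; w[:q.shape[0],o.shape[1]:]=q
    cv2.imwrite(f"pics/ov_{n}.png",w)
E
```

```text
key T [478.727 219.131  -1.579  26.219  39.53    7.457  14.297  10.211] 0.123
key S [476.572 219.241  -1.611  28.874  35.489  15.628  13.056  11.468] 0.464
T [499.16 102.42] 0.143
T [498.85 102.55] 0.066
bell [608.31748605 217.59505129] 0.1295411128310231
S [496.22 101.38] 0.188
S [497.24 102.6 ] 0.13
bell [606.31715894 217.23998988] 0.1288012240190526
```

View pics/ov_T.png

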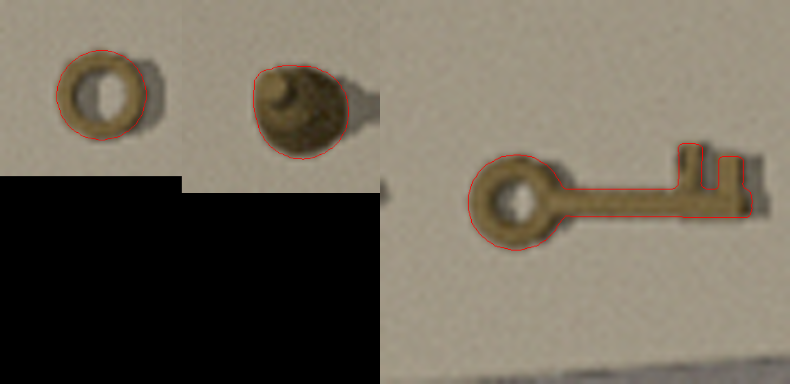

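View pics/ov_S.png

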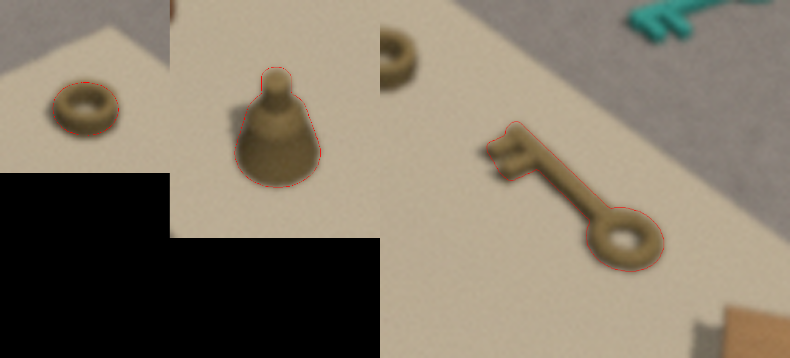

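```bash
cat > plan.py <<'E'
from h import *
from scipy.spatial.transform import Rotation as Ro
import json
def pose():
    s=r.get_state(); q=s["tcp_rot"]; return s["eef_pos"],Ro.from_quat([q[1],q[2],q[3],q[0]]),s
def tgt(theta): # tool down, tool y=(-sin,cos,0), x = y cross z ; z down
    y=np.array([-np.sin(theta),np.cos(theta),0]);z=np.array([0,0,-1.]);x=np.cross(y,z)
    return Ro.from_matrix(np.c_[x,y,z])
def plan(target,theta,p=None,R=None,nd=3):
    if p is None: p,R,s=pose(); print("t",s["clock"].round(2),"pos",p.round(1),"yaw",round(yaw(R),4),"w",round(s["width"],1),"F",s["contact_force"].round(1))
    R2=tgt(theta)
    d=R.as_matrix().T@(np.array(target)-p)/80; rv=(R.inv()*R2).as_rotvec()/(np.pi/2)
    print("shift",d.round(nd),"turn",rv.round(4),"n",int(np.ceil(abs(d).max())))
def yaw(R):
    y=R.as_matrix()[:,1]; return np.arctan2(-y[0],y[1])
E
python3 -c "
from plan import *
plan((594.4,328.3,200),.16)
"
```

```text
Traceback (most recent call last):
  File "plan.py", line 10, in plan
    if p is None: p,R,s=pose(); print("t",s["clock"].round(2),"pos",p.round(1),"yaw",round(yaw(R),4),"w",round(s["width"],1),"F",s["contact_force"].round(1))
                                          ^^^^^^^^^^^^^^^^
AttributeError: 'float' object has no attribute 'round'
```

```bash
sed -i 's/s\["clock"\].round(2)/round(s["clock"],2)/' plan.py
python3 -c "
from plan import *
plan((594.4,328.3,200),.16)
"
```

```text
t 0.1 pos [ 293.3 -607.5  252.5] yaw 0.4497 w 85.5 F [-0.2  0.5 -0.5]
shift [-8.475  8.898  0.668] turn [ 0.0009 -0.0002  0.1844] n 9
```

>>> servo_tool(series=[[-0.5, 0.5, 0, 0, 0, 0], [-1, 1, 0, 0, 0, 0], [-1, 1, 0, 0, 0, 0]], hand=-1, newtons=40)

```text
clock: 0.48
eef_pos: [331.6, -498.2, 253.7]
tcp_rot: [0.0, -0.225, 0.974, 0.0]
contact_force: [0.5, -1.0, 0.2]
width: 85.0
```

>>> servo_tool(series=[[-0.5, 0.5, 0, 0, 0, 0], [-1, 1, 0, 0, 0, 0], [-1, 1, 0, 0, 0, 0]])

```text
clock: 0.85
eef_pos: [368.8, -392.0, 253.6]
tcp_rot: [0.0, -0.225, 0.974, -0.0]
contact_force: [-0.1, -1.4, 0.3]
width: 85.0
```

>>> servo_tool(series=[[-0.5, 0.5, 0, 0, 0, 0], [-1, 1, 0, 0, 0, 0], [-1, 1, 0, 0, 0, 0]])

```text
clock: 1.23
eef_pos: [406.3, -285.6, 253.5]
tcp_rot: [0.0, -0.225, 0.974, -0.0]
contact_force: [0.0, -1.3, 0.6]
width: 85.3
```

>>> servo_tool(series=[[-0.5, 0.5, 0, 0, 0, 0], [-1, 1, 0, 0, 0, 0], [-1, 1, 0, 0, 0, 0]])

```text
clock: 1.6
eef_pos: [443.7, -179.1, 253.3]
tcp_rot: [0.0, -0.225, 0.974, -0.0]
contact_force: [-0.2, 0.0, -0.6]
width: 85.4
```

>>> servo_tool(series=[[-0.5, 0.5, 0, 0, 0, 0], [-1, 1, 0, 0, 0, 0], [-1, 1, 0, 0, 0, 0]])

```text
clock: 1.98
eef_pos: [481.1, -72.6, 253.1]
tcp_rot: [-0.0, -0.224, 0.975, -0.0]
contact_force: [-1.1, -0.8, -0.1]
width: 85.3
```

>>> servo_tool(series=[[-0.5, 0.5, 0, 0, 0, 0], [-1, 1, 0, 0, 0, 0], [-1, 1, 0, 0, 0, 0]])

```text
clock: 2.35
eef_pos: [518.4, 33.9, 252.7]
tcp_rot: [-0.0, -0.224, 0.975, -0.0]
contact_force: [-0.2, -0.9, -1.2]
width: 85.6
```

>>> servo_tool(series=[[-0.5, 0.5, 0.3, 0, 0, 0], [-1, 1, 0.6, 0, 0, 0], [-1, 1, 0.6, 0, 0, 0.1], [-1, 1, 0.6, 0, 0, 0.18]])

```text
clock: 2.85
eef_pos: [554.6, 138.1, 204.2]
tcp_rot: [-0.001, -0.081, 0.997, -0.001]
contact_force: [-0.7, 0.2, -0.6]
width: 85.6
```

```bash
python3 -c "
from plan import *
plan((594.4,328.3,100),.16)
"
```

```text
t 2.85 pos [554.6 138.1 204.2] yaw 0.1617 w 85.6 F [-0.7  0.2 -0.6]
shift [-0.876  2.268  1.297] turn [-0.0008 -0.0014  0.0011] n 3
```

>>> servo_tool(series=[[-0.2, 0.5, 0.3, 0, 0, 0], [-0.4, 1, 0.5, 0, 0, 0], [-0.4, 1, 0.5, 0, 0, 0]])

```text
clock: 3.22
eef_pos: [573.1, 223.5, 163.1]
tcp_rot: [-0.001, -0.083, 0.997, -0.001]
contact_force: [-0.7, -0.7, -0.2]
width: 85.2
```

>>> servo_tool(series=[[-0.2, 0.5, 0.3, 0, 0, 0], [-0.4, 1, 0.5, 0, 0, 0], [-0.4, 1, 0.5, 0, 0, 0], [-0.4, 1, 0.5, 0, 0, 0]])

```text
clock: 3.72
eef_pos: [591.3, 306.3, 125.3]
tcp_rot: [-0.0, -0.083, 0.997, -0.0]
contact_force: [0.4, -0.7, 0.1]
width: 85.5
```

```bash
python3 -c "
from plan import *
plan((594.4,328.3,45),.16)
"
```

```text
t 3.73 pos [591.3 306.3 125.3] yaw 0.1658 w 85.5 F [ 0.4 -0.7  0.1]
shift [-0.084  0.266  1.003] turn [-0.0004 -0.0004  0.0037] n 2
```

>>> servo_tool(series=[[-0.084, 0.266, 0.3, 0, 0, 0], [-0.084, 0.266, 0.7, 0, 0, 0], [-0.084, 0.266, 1, 0, 0, 0], [-0.084, 0.266, 1, 0, 0, 0]])

```text
clock: 4.22
eef_pos: [593.4, 327.9, 44.3]
tcp_rot: [-0.001, -0.083, 0.997, -0.001]
contact_force: [-0.6, -1.0, 0.6]
width: 85.4
```

Run:
```python
from plan import *
plan((594.4,328.3,28),.16)
c=imaging.read_camera("scene")
cv2.imwrite("pics/s1.png",cv2.resize(c["image"][250:420,250:470,::-1],(776,600),interpolation=cv2.INTER_CUBIC))
```

```text
t 4.22 pos [593.4 327.9  44.3] yaw 0.1654 w 85.4 F [-0.6 -1.   0.6]
shift [-0.014  0.003  0.204] turn [-0.0011 -0.0017  0.0034] n 1
```

View pics/s1.png

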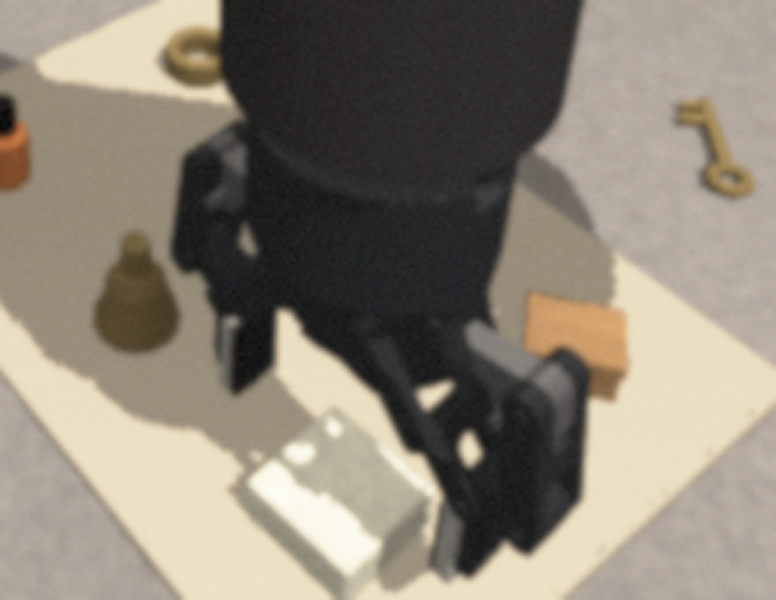

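>>> servo_tool(series=[[-0.014, 0.003, 0.1, 0, 0, 0], [-0.014, 0.003, 0.2, 0, 0, 0], [-0.014, 0.003, 0.2, 0, 0, 0]])

```text
clock: 4.65
eef_pos: [594.6, 330.5, 28.8]
tcp_rot: [-0.0, -0.083, 0.997, -0.0]
contact_force: [-0.4, 0.1, -0.3]
width: 85.5
```

>>> servo_tool(series=[[0, 0, 0, 0, 0, 0], [0, 0, 0, 0, 0, 0], [0, 0, 0, 0, 0, 0], [0, 0, 0, 0, 0, 0], [0, 0, 0, 0, 0, 0], [0, 0, 0, 0, 0, 0], [0, 0, 0, 0, 0, 0]], hand=1, newtons=40)

```text
clock: 5.52
eef_pos: [595.2, 331.2, 29.8]
tcp_rot: [0.0, -0.084, 0.997, 0.0]
contact_force: [-0.9, 1.2, 5.4]
width: 44.8
```

Run:
```python
from plan import *
plan((594.4,328.3,28),.16)
c=imaging.read_camera("scene")
cv2.imwrite("pics/s2.png",cv2.resize(c["image"][250:420,250:470,::-1],(776,600),interpolation=cv2.INTER_CUBIC))
```

```text
t 5.53 pos [595.2 331.2  29.8] yaw 0.1673 w 44.8 F [-0.9  1.2  5.4]
shift [ 0.015 -0.034  0.022] turn [0.0002 0.0004 0.0046] n 1
```

View pics/s2.png

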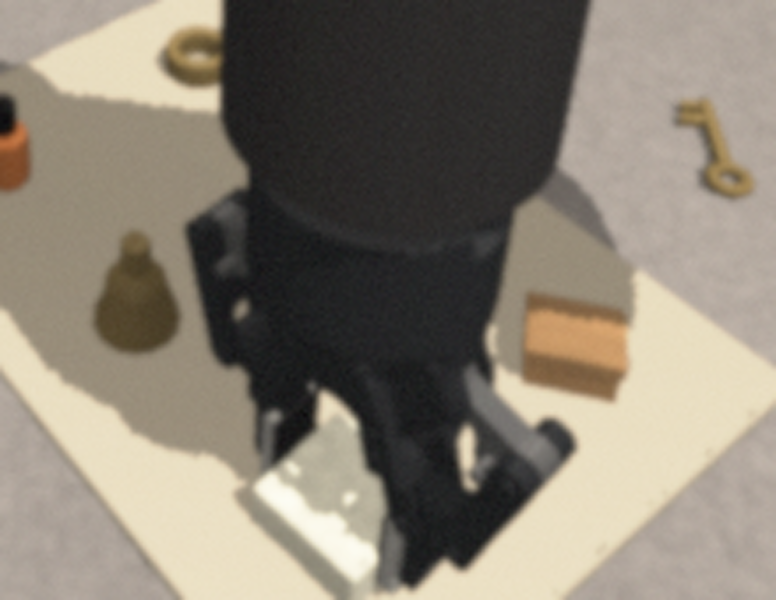

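>>> servo_tool(series=[[0, 0, -0.3, 0, 0, 0], [0, 0, -0.8, 0, 0, 0], [0, 0, -1, 0, 0, 0], [0, 0, -1, 0, 0, 0], [0, 0, -1, 0, 0, 0]])

```text
clock: 6.2
eef_pos: [594.1, 330.3, 107.7]
tcp_rot: [-0.001, -0.083, 0.997, -0.001]
contact_force: [-0.3, 0.7, -1.3]
width: 45.3
```

Run:
```python
from plan import *
plan((489.5,-123.4,110),.127)
c=imaging.read_camera("scene")
cv2.imwrite("pics/s3.png",cv2.resize(c["image"][200:420,250:470,::-1],(600,600),interpolation=cv2.INTER_CUBIC))
plan((489.5,-123.4,110),.127)
```

```text
t 6.2 pos [594.1 330.3 107.7] yaw 0.1666 w 45.3 F [-0.3  0.7 -1.3]
shift [ 2.23  -5.376 -0.02 ] turn [-0.0006 -0.0013  0.0252] n 6
t 6.25 pos [594.1 330.2 107.5] yaw 0.1667 w 45.3 F [ 0.1  0.  -0.4]
shift [ 2.23  -5.375 -0.019] turn [-0.0008 -0.0015  0.0253] n 6
```

View pics/s3.png

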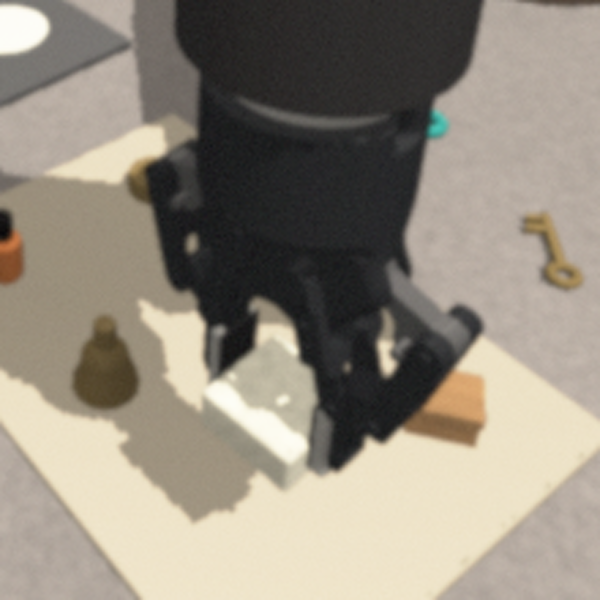

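>>> servo_tool(series=[[0.2, -0.5, 0, 0, 0, 0], [0.4, -1, 0, 0, 0, 0.025], [0.4, -1, 0, 0, 0, 0.025]])

```text
clock: 6.62
eef_pos: [575.2, 243.6, 108.0]
tcp_rot: [-0.001, -0.062, 0.998, -0.001]
contact_force: [-0.3, 0.0, 0.2]
width: 44.9
```

>>> servo_tool(series=[[0.2, -0.5, 0, 0, 0, 0], [0.4, -1, 0, 0, 0, 0], [0.4, -1, 0, 0, 0, 0]])

```text
clock: 7.0
eef_pos: [553.8, 161.0, 108.4]
tcp_rot: [-0.001, -0.063, 0.998, -0.0]
contact_force: [0.6, -0.8, -0.1]
width: 45.2
```

>>> servo_tool(series=[[0.2, -0.5, 0, 0, 0, 0], [0.4, -1, 0, 0, 0, 0], [0.4, -1, 0, 0, 0, 0]])

```text
clock: 7.38
eef_pos: [532.7, 78.2, 108.6]
tcp_rot: [-0.001, -0.063, 0.998, -0.0]
contact_force: [0.3, 0.3, -0.3]
width: 45.3
```

>>> servo_tool(series=[[0.2, -0.5, 0, 0, 0, 0], [0.4, -1, 0, 0, 0, 0], [0.4, -1, 0, 0, 0, 0]])

```text
clock: 7.75
eef_pos: [511.7, -4.7, 108.8]
tcp_rot: [-0.001, -0.063, 0.998, -0.0]
contact_force: [0.8, 0.2, -0.6]
width: 45.2
```

>>> servo_tool(series=[[0.2, -0.5, 0, 0, 0, 0], [0.4, -1, 0, 0, 0, 0], [0.4, -1, 0, 0, 0, 0], [0.4, -1, 0, 0, 0, 0], [0.4, -1, 0, 0, 0, 0]])

```text
clock: 8.38
eef_pos: [491.3, -85.9, 109.2]
tcp_rot: [0.0, -0.065, 0.998, -0.0]
contact_force: [-0.0, 0.4, -0.3]
width: 45.0
```

Run:
```python
from plan import *
plan((489.5,-123.4,60),.127)
```

```text
t 8.38 pos [491.3 -85.9 109.2] yaw 0.1291 w 45.0 F [-0.   0.4 -0.3]
shift [ 0.083 -0.461  0.615] turn [-0.      0.0002  0.0014] n 1
```

>>> servo_tool(series=[[0.083, -0.461, 0.2, 0, 0, 0.0014], [0.083, -0.461, 0.5, 0, 0, 0.0014], [0.083, -0.461, 0.7, 0, 0, 0.0014], [0.083, -0.461, 0.87, 0, 0, 0.0014], [0.083, -0.461, 0.87, 0, 0, 0.0014], [0.083, -0.461, 0.87, 0, 0, 0.0014]])

```text
clock: 9.12
eef_pos: [489.1, -124.1, 40.1]
tcp_rot: [0.0, -0.063, 0.998, -0.0]
contact_force: [0.8, 0.5, 0.6]
width: 45.1
```

Run:
```python
from plan import *
plan((489.5,-123.4,35),.127)
```

```text
t 9.12 pos [ 489.1 -124.1   40.1] yaw 0.1263 w 45.1 F [0.8 0.5 0.6]
shift [-0.006  0.009  0.064] turn [-0.0001  0.0003 -0.0004] n 1
```

>>> servo_tool(series=[[-0.005, 0.009, 0.03, 0, 0, 0], [-0.005, 0.009, 0.05, 0, 0, 0], [-0.005, 0.009, 0.06, 0, 0, 0], [-0.005, 0.009, 0.06, 0, 0, 0]])

```text
clock: 9.62
eef_pos: [488.9, -123.8, 34.9]
tcp_rot: [-0.0, -0.063, 0.998, -0.0]
contact_force: [-0.3, -0.2, -0.0]
width: 45.1
```

>>> servo_tool(series=[[0, 0, 0.01, 0, 0, 0], [0, 0, 0.01, 0, 0, 0]])

```text
clock: 9.88
eef_pos: [489.0, -123.7, 34.7]
tcp_rot: [0.0, -0.063, 0.998, -0.0]
contact_force: [-1.6, 0.3, 7.8]
width: 45.1
```

>>> servo_tool(series=[[0, 0, 0, 0, 0, 0], [0, 0, 0, 0, 0, 0], [0, 0, 0, 0, 0, 0], [0, 0, -0.1, 0, 0, 0], [0, 0, -0.4, 0, 0, 0], [0, 0, -0.9, 0, 0, 0], [0, 0, -1, 0, 0, 0]], hand=-0.7)

```text
clock: 10.75
eef_pos: [490.5, -123.7, 117.1]
tcp_rot: [0.002, -0.063, 0.998, -0.0]
contact_force: [-0.3, 1.0, -0.3]
width: 72.4
```

>>> servo_tool(series=[[-0.3, 0.5, 0, 0, 0, 0], [-0.6, 1, 0, 0, 0, 0], [-0.6, 1, 0, 0, 0, 0]])

```text
clock: 11.12
eef_pos: [527.7, -36.1, 114.1]
tcp_rot: [0.0, -0.064, 0.998, 0.0]
contact_force: [0.2, 0.1, -0.1]
width: 72.6
```

>>> servo_tool(series=[[-0.2, 0.5, 0, 0, 0, 0], [-0.4, 1, 0, 0, 0, 0], [-0.4, 1, 0, 0, 0, 0]])

```text
clock: 11.5
eef_pos: [548.7, 46.8, 113.9]
tcp_rot: [-0.0, -0.064, 0.998, -0.0]
contact_force: [0.1, 0.3, -0.4]
width: 72.9
```

>>> servo_tool(series=[[-0.2, 0.5, 0, 0, 0, 0], [-0.4, 1, 0, 0, 0, 0], [-0.4, 1, 0, 0, 0, 0], [-0.4, 1, 0, 0, 0, 0]])

```text
clock: 12.0
eef_pos: [569.2, 127.4, 113.6]
tcp_rot: [-0.001, -0.063, 0.998, -0.0]
contact_force: [0.4, -0.0, -0.2]
width: 72.5
```

```bash
cat > snap.py <<'E'
import sys
from h import *
k=sys.argv[1]
for n in ("top","scene"):
    c=imaging.read_camera(n); np.savez(f"pics/{n}{k}.npz",**c)
    cv2.imwrite(f"pics/{n}{k}.png",cv2.resize(c["image"][:,:,::-1],(800,600),interpolation=cv2.INTER_CUBIC))
E
python3 snap.py 1; python3 -c "
from plan import *
plan((607,217.3,110),.127)"
```

```text
t 12.1 pos [569.4 127.1 113.9] yaw 0.1245 w 72.1 F [-0.1  0.5 -0.1]
shift [-0.606  1.06   0.048] turn [-0.0002 -0.0005 -0.0016] n 2
```

View pics/top1.png

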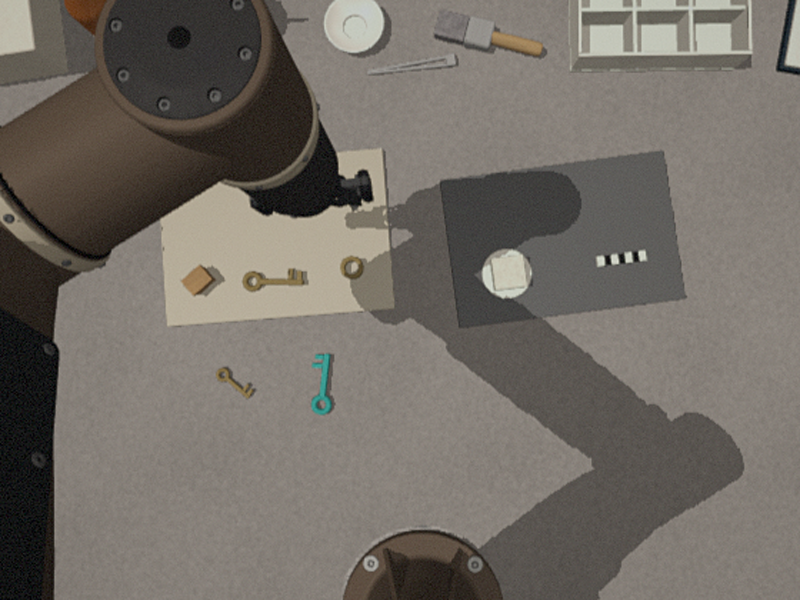

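```bash
cat > m2.py <<'E'
import sys
from fit import *
k=sys.argv[1]
def roi(c,x,y,z,w=60):
    uv=w2pix(c,np.array([[x+a,y+b,z+h] for a in(-w,w) for b in(-w,w) for h in (0,25)]))
    return (*np.maximum(uv.min(0).astype(int),0),*np.minimum(uv.max(0).astype(int)+1,[560,420]))
c=load(f"pics/top{k}.npz"); im,sat,z=feats(c)
R=roi(c,489.5,-123,11,32)
for zt in (19,22,25):
    m=(z>zt).astype(float)
    # top slab only
    p,e=fit([(c,m,R)],lambda q:[box(-23,23,-23,23,zt-11,20)],(489.5,-123,.127),11); print(zt,p.round(3),round(e,3))
kk=8;a=cv2.resize(c["image"][R[1]-6:R[3]+6,R[0]-6:R[2]+6,::-1],None,fx=kk,fy=kk,interpolation=cv2.INTER_CUBIC)
def poly(pts,col): cv2.polylines(a,[np.int32((w2pix(c,pts)+.5-[R[0]-6,R[1]-6])*kk)],True,col,1)
Rm=np.array([[np.cos(p[2]),-np.sin(p[2]),0],[np.sin(p[2]),np.cos(p[2]),0],[0,0,1]])
poly(np.array([[23,23,20],[23,-23,20],[-23,-23,20],[-23,23,20]],float)@Rm.T+[p[0],p[1],11],(0,0,255))
poly(circ(36,11)+[489.46,-123.15,0],(0,255,0))
cv2.imwrite(f"pics/riserp{k}.png",a)
E
python3 m2.py 1
```

```text
19 [ 4.88692e+02 -1.23301e+02  1.33000e-01] 0.055
22 [ 4.88638e+02 -1.23275e+02  1.36000e-01] 0.053
25 [ 4.88576e+02 -1.23197e+02  1.32000e-01] 0.054
```

View pics/riserp1.png

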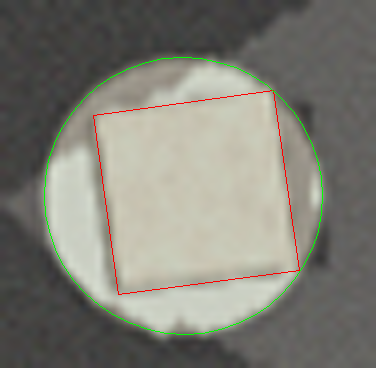

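>>> servo_tool(series=[[-0.3, 0.5, 0, 0, 0, 0], [-0.61, 1, 0, 0, 0, 0], [-0.61, 1, 0, 0, 0, 0], [-0.61, 1, 0, 0, 0, 0], [-0.61, 1, 0, 0, 0, 0]])

```text
clock: 12.72
eef_pos: [608.0, 212.6, 114.2]
tcp_rot: [-0.0, -0.062, 0.998, -0.0]
contact_force: [1.0, -0.8, 0.0]
width: 72.4
```

```bash
python3 -c "
from plan import *
plan((607.3,217.1,75),.127)"
```

```text
t 12.72 pos [608.  212.6 114.2] yaw 0.1245 w 72.4 F [ 1.  -0.8  0. ]
shift [0.001 0.057 0.49 ] turn [-0.0001 -0.0003 -0.0016] n 1
```

>>> servo_tool(series=[[0, 0.057, 0.2, 0, 0, 0], [0, 0.057, 0.45, 0, 0, 0], [0, 0.057, 0.6, 0, 0, 0], [0, 0.057, 0.7, 0, 0, 0], [0, 0.057, 0.7, 0, 0, 0], [0, 0.057, 0.7, 0, 0, 0]], hand=-0.4)

```text
clock: 13.48
eef_pos: [608.1, 218.6, 58.6]
tcp_rot: [0.0, -0.063, 0.998, 0.0]
contact_force: [0.3, 0.1, -0.0]
width: 59.5
```

```bash
python3 -c "
from plan import *
plan((607.3,217.1,58),.127)
c=imaging.read_camera('scene')
cv2.imwrite('pics/s4.png',cv2.resize(c['image'][200:400,200:400,::-1],(600,600),interpolation=cv2.INTER_CUBIC))"
```

```text
t 13.47 pos [608.1 218.6  58.6] yaw 0.1257 w 59.5 F [ 0.3  0.1 -0. ]
shift [ 0.013 -0.018  0.007] turn [ 0.0002  0.0005 -0.0008] n 1
```

View pics/s4.png

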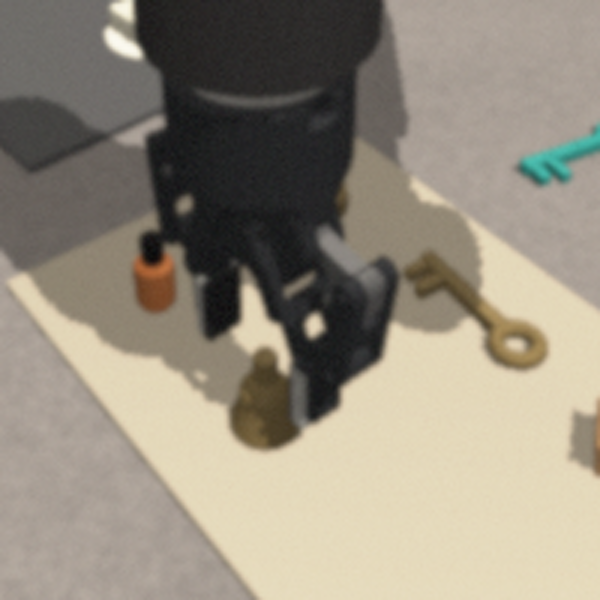

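>>> servo_tool(series=[[0.01, -0.018, 0, 0, 0, 0], [0.01, -0.018, 0, 0, 0, 0]])

```text
clock: 13.78
eef_pos: [607.2, 216.9, 58.5]
tcp_rot: [0.0, -0.063, 0.998, 0.0]
contact_force: [-0.0, 0.2, 0.5]
width: 59.7
```

>>> servo_tool(series=[[0, 0, 0, 0, 0, 0], [0, 0, 0, 0, 0, 0], [0, 0, 0, 0, 0, 0], [0, 0, 0, 0, 0, 0], [0, 0, 0, 0, 0, 0], [0, 0, 0, 0, 0, 0], [0, 0, 0, 0, 0, 0], [0, 0, 0, 0, 0, 0]], hand=1)

```text
clock: 14.78
eef_pos: [607.3, 217.0, 58.2]
tcp_rot: [0.0, -0.063, 0.998, 0.0]
contact_force: [-0.4, 1.8, 2.6]
width: 9.9
```

```bash
python3 -c "
from plan import *
plan((607.3,217.1,58),.127)
c=imaging.read_camera('scene')
cv2.imwrite('pics/s5.png',cv2.resize(c['image'][200:400,200:400,::-1],(600,600),interpolation=cv2.INTER_CUBIC))"
```

```text
t 14.78 pos [607.3 217.   58.2] yaw 0.1256 w 9.9 F [-0.4  1.8  2.6]
shift [-0.     0.001  0.003] turn [ 0.0001  0.0002 -0.0009] n 1
```

View pics/s5.png

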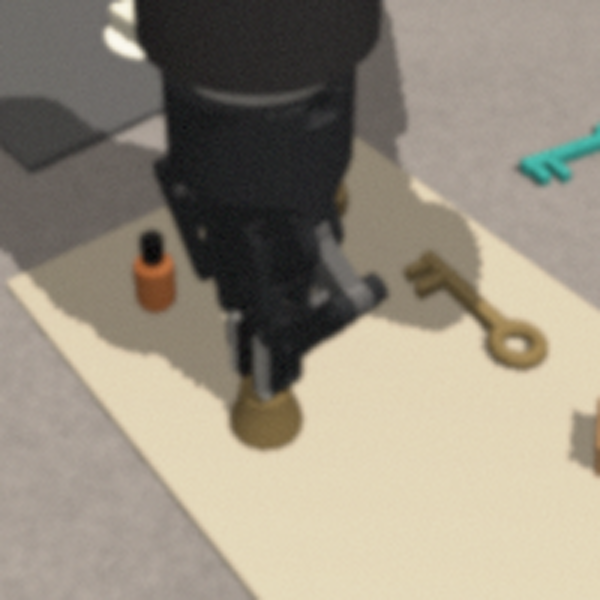

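>>> servo_tool(series=[[0, 0, -0.2, 0, 0, 0], [0, 0, -0.6, 0, 0, 0], [0, 0, -1, 0, 0, 0], [0, 0, -1, 0, 0, 0], [0, 0, -1, 0, 0, 0]])

```text
clock: 15.45
eef_pos: [606.8, 216.6, 138.3]
tcp_rot: [-0.0, -0.063, 0.998, 0.0]
contact_force: [-0.3, 0.0, -1.6]
width: 10.2
```

```bash
python3 -c "
from plan import *
plan((487.9,-123.65,138),.127)"
```

```text
t 15.45 pos [606.8 216.6 138.3] yaw 0.1252 w 10.2 F [-0.3  0.  -1.6]
shift [ 2.006e+00 -4.034e+00  3.000e-03] turn [ 0.0001 -0.0002 -0.0011] n 5
```

>>> servo_tool(series=[[0.15, -0.3, 0, 0, 0, 0], [0.35, -0.7, 0, 0, 0, 0], [0.5, -1, 0, 0, 0, 0]])

```text
clock: 15.82
eef_pos: [576.3, 131.0, 137.1]
tcp_rot: [-0.001, -0.063, 0.998, -0.0]
contact_force: [0.7, -1.2, -1.4]
width: 9.7
```

>>> servo_tool(series=[[0.2, -0.4, 0, 0, 0, 0], [0.4, -0.8, 0, 0, 0, 0], [0.5, -1, 0, 0, 0, 0]])

```text
clock: 16.2
eef_pos: [546.8, 46.4, 137.8]
tcp_rot: [-0.001, -0.062, 0.998, -0.0]
contact_force: [0.9, 0.5, -0.1]
width: 10.1
```

>>> servo_tool(series=[[0.2, -0.4, 0, 0, 0, 0], [0.4, -0.8, 0, 0, 0, 0], [0.5, -1, 0, 0, 0, 0]])

```text
clock: 16.58
eef_pos: [517.6, -37.5, 138.0]
tcp_rot: [-0.0, -0.062, 0.998, -0.0]
contact_force: [0.7, 0.4, -2.1]
width: 10.3
```

>>> servo_tool(series=[[0.2, -0.4, 0, 0, 0, 0], [0.4, -0.7, 0, 0, 0, 0], [0.5, -0.9, 0, 0, 0, 0], [0.5, -1, 0, 0, 0, 0], [0.5, -1, 0, 0, 0, 0], [0.5, -1, 0, 0, 0, 0]])

```text
clock: 17.32
eef_pos: [489.0, -120.1, 138.0]
tcp_rot: [0.0, -0.063, 0.998, 0.0]
contact_force: [-0.3, -0.4, -0.5]
width: 10.1
```

```bash
python3 -c "
from plan import *
plan((487.9,-123.65,86),.127)
c=imaging.read_camera('scene')
cv2.imwrite('pics/s6.png',cv2.resize(c['image'][100:260,160:320,::-1],(600,600),interpolation=cv2.INTER_CUBIC))"
```

```text
t 17.32 pos [ 489.  -120.1  138. ] yaw 0.126 w 10.1 F [-0.3 -0.4 -0.5]
shift [ 0.019 -0.042  0.65 ] turn [ 0.      0.     -0.0007] n 1
```

View pics/s6.png

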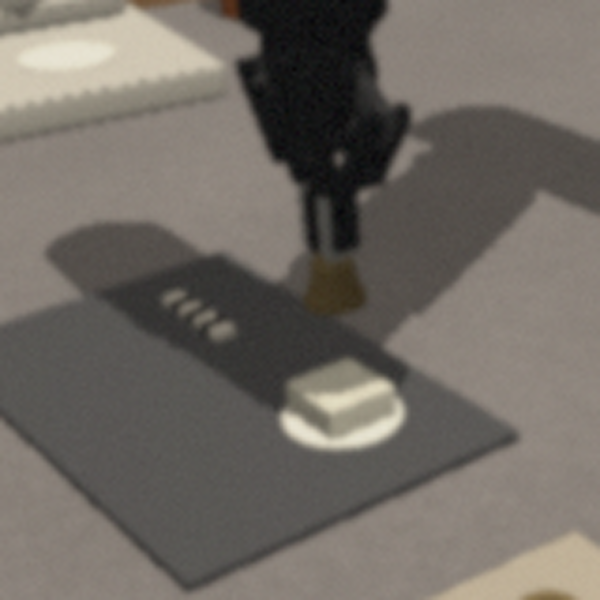

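>>> servo_tool(series=[[0.019, -0.042, 0.2, 0, 0, 0], [0.019, -0.042, 0.4, 0, 0, 0], [0.019, -0.042, 0.55, 0, 0, 0], [0.019, -0.042, 0.64, 0, 0, 0], [0.019, -0.042, 0.65, 0, 0, 0], [0.019, -0.042, 0.65, 0, 0, 0]])

```text
clock: 18.12
eef_pos: [487.8, -124.1, 86.4]
tcp_rot: [0.0, -0.063, 0.998, -0.0]
contact_force: [-0.6, -0.5, -0.7]
width: 10.3
```

```bash
python3 -c "
from plan import *
plan((487.9,-123.65,83.5),.127)"
```

```text
t 18.12 pos [ 487.8 -124.1   86.4] yaw 0.1258 w 10.3 F [-0.6 -0.5 -0.7]
shift [-0.002  0.005  0.036] turn [-0.0001  0.0003 -0.0008] n 1
```

>>> servo_tool(series=[[-0.002, 0.005, 0.02, 0, 0, 0], [-0.002, 0.005, 0.036, 0, 0, 0], [-0.002, 0.005, 0.036, 0, 0, 0]])

```text
clock: 18.5
eef_pos: [487.6, -123.7, 83.3]
tcp_rot: [0.0, -0.063, 0.998, 0.0]
contact_force: [0.6, 0.5, -1.1]
width: 10.1
```

>>> servo_tool(series=[[0, 0, 0.006, 0, 0, 0], [0, 0, 0.006, 0, 0, 0]])

```text
clock: 18.75
eef_pos: [487.7, -123.7, 83.1]
tcp_rot: [0.0, -0.063, 0.998, -0.0]
contact_force: [-1.0, 1.4, 4.4]
width: 10.1
```

>>> servo_tool(series=[[0, 0, 0, 0, 0, 0], [0, 0, 0, 0, 0, 0], [0, 0, 0, 0, 0, 0], [0, 0, 0, 0, 0, 0], [0, 0, -0.1, 0, 0, 0], [0, 0, -0.4, 0, 0, 0], [0, 0, -0.8, 0, 0, 0], [0, 0, -0.8, 0, 0, 0]], hand=0)

```text
clock: 19.75
eef_pos: [489.3, -123.7, 149.7]
tcp_rot: [0.003, -0.063, 0.998, -0.0]
contact_force: [-0.6, 0.2, -0.5]
width: 42.8
```

>>> servo_tool(series=[[0, 0.5, 0, 0, 0, 0], [0, 1, 0, 0, 0, 0], [0, 1, 0, 0, 0, 0]])

```text
clock: 20.12
eef_pos: [477.2, -42.6, 146.7]
tcp_rot: [0.0, -0.064, 0.998, 0.0]
contact_force: [0.7, -0.2, 0.5]
width: 42.9
```

>>> servo_tool(series=[[0, 0.5, 0, 0, 0, 0], [0, 1, 0, 0, 0, 0], [0, 1, 0, 0, 0, 0], [0, 1, 0, 0, 0, 0]])

```text
clock: 20.62
eef_pos: [467.4, 34.6, 146.5]
tcp_rot: [-0.0, -0.063, 0.998, -0.0]
contact_force: [0.2, -0.3, 0.6]
width: 42.7
```

```bash
python3 snap.py 2; python3 m2.py 2;  python3 - <<'E'
from plan import *
from fit import *
plan((497.9,102.1,110),.127)
for n in ("top","scene"):
    c=load(f"pics/{n}2.npz"); uv=w2pix(c,[[488,-123,40]])[0].astype(int)
    a=cv2.resize(c["image"][uv[1]-40:uv[1]+40,uv[0]-40:uv[0]+40,::-1],(390,390),interpolation=cv2.INTER_CUBIC)
    b=a if n=="top" else np.hstack([b,a])
cv2.imwrite("pics/bell2.png",b)
E
```

```text
19 [ 4.88620e+02 -1.23143e+02  1.29000e-01] 0.053
22 [ 4.88555e+02 -1.23177e+02  1.23000e-01] 0.054
25 [ 4.88559e+02 -1.23256e+02  1.22000e-01] 0.055
t 20.73 pos [467.4  34.2 146.6] yaw 0.1246 w 42.9 F [-0.   0.2  0.3]
shift [-0.484  0.795  0.457] turn [-0.0001 -0.0003 -0.0015] n 1
```

View pics/bell2.png

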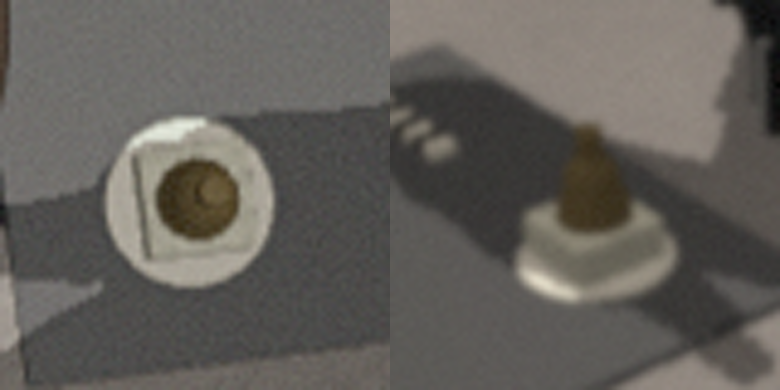

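>>> servo_tool(series=[[-0.25, 0.4, 0.2, 0, 0, 0], [-0.484, 0.795, 0.4, 0, 0, 0], [-0.484, 0.795, 0.7, 0, 0, 0], [-0.484, 0.795, 0.7, 0, 0, 0], [-0.484, 0.795, 0.7, 0, 0, 0]], hand=-0.2)

```text
clock: 21.35
eef_pos: [498.3, 102.3, 91.3]
tcp_rot: [0.0, -0.062, 0.998, -0.0]
contact_force: [-0.0, 0.2, -0.2]
width: 51.1
```

Run:
```python
from plan import *
from fit import *
plan((497.9,102.05,28),.127)
from scipy import ndimage as ndi
for n in ("top","scene"):
    c=load(f"pics/{n}2.npz"); im,sat,z=feats(c)
    uv=w2pix(c,[[488,-123,50]])[0].astype(int); R=(uv[0]-22,uv[1]-24,uv[0]+22,uv[1]+24)
    s=ndi.gaussian_filter(sat,.5); m=soft(s,.14,.42); m[m<.3]=0
    p,e=fit([(c,m,R)],M_bell,(488.5,-123),31,False); print(n,p.round(2),round(e,3))
```

```text
t 21.35 pos [498.3 102.3  91.3] yaw 0.1247 w 51.1 F [-0.   0.2 -0.2]
shift [ 0.005 -0.002  0.791] turn [-0.0001  0.0001 -0.0014] n 1
top [ 488.5  -123.01] 0.189
scene [ 486.19 -125.79] 0.196
```

>>> servo_tool(series=[[0.005, -0.002, 0.3, 0, 0, 0], [0.005, -0.002, 0.6, 0, 0, 0], [0.005, -0.002, 0.75, 0, 0, 0], [0.005, -0.002, 0.79, 0, 0, 0], [0.005, -0.002, 0.79, 0, 0, 0], [0.005, -0.002, 0.79, 0, 0, 0]])

```text
clock: 22.1
eef_pos: [498.1, 103.0, 28.3]
tcp_rot: [0.001, -0.063, 0.998, 0.0]
contact_force: [0.4, -0.7, -0.1]
width: 51.5
```

>>> servo_tool(series=[[0, 0, 0, 0, 0, 0], [0, 0, 0, 0, 0, 0], [0, 0, 0, 0, 0, 0], [0, 0, 0, 0, 0, 0], [0, 0, 0, 0, 0, 0], [0, 0, 0, 0, 0, 0]], hand=1)

```text
clock: 22.85
eef_pos: [497.9, 103.0, 28.4]
tcp_rot: [0.0, -0.063, 0.998, 0.0]
contact_force: [-2.4, -0.4, 8.0]
width: 32.7
```

>>> servo_tool(series=[[0, 0, -0.3, 0, 0, 0], [0, 0, -0.7, 0, 0, 0], [0, 0, -1, 0, 0, 0], [0, 0, -1, 0, 0, 0], [0, 0, -1, 0, 0, 0]])

```text
clock: 23.48
eef_pos: [497.2, 102.7, 107.3]
tcp_rot: [-0.0, -0.063, 0.998, 0.0]
contact_force: [-0.1, 0.3, 0.0]
width: 32.7
```

Run:
```python
from plan import *
plan((499.2,-206.1,108),.127)
c=imaging.read_camera('scene')
cv2.imwrite('pics/s7.png',cv2.resize(c['image'][150:310,220:380,::-1],(600,600),interpolation=cv2.INTER_CUBIC))
```

```text
t 23.48 pos [497.2 102.7 107.3] yaw 0.1253 w 32.7 F [-0.1  0.3  0. ]
shift [ 0.458 -3.832 -0.01 ] turn [ 0.0001 -0.0001 -0.0011] n 4
```

View pics/s7.png

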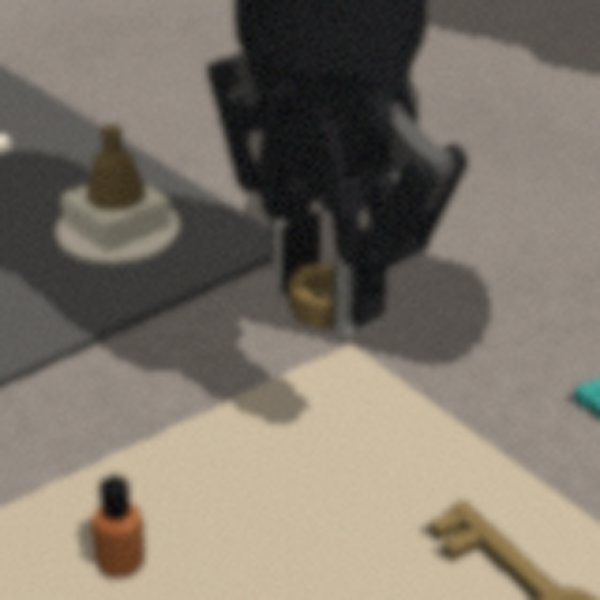

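>>> servo_tool(series=[[0, -0.3, -0.5, 0, 0, 0], [0, -0.7, -0.5, 0, 0, 0], [0, -1, -0.5, 0, 0, 0]])

```text
clock: 23.9
eef_pos: [507.3, 22.4, 147.0]
tcp_rot: [-0.0, -0.063, 0.998, -0.0]
contact_force: [0.3, -0.6, -0.7]
width: 32.8
```

>>> servo_tool(series=[[0, -0.5, 0, 0, 0, 0], [0, -1, 0, 0, 0, 0], [0, -1, 0, 0, 0, 0]])

```text
clock: 24.28
eef_pos: [517.0, -58.1, 146.3]
tcp_rot: [-0.001, -0.061, 0.998, -0.0]
contact_force: [0.4, 0.3, -1.1]
width: 32.6
```

>>> servo_tool(series=[[0.15, -0.5, 0, 0, 0, 0], [0.3, -1, 0, 0, 0, 0], [0.3, -1, 0, 0, 0, 0]])

```text
clock: 24.65
eef_pos: [502.8, -139.7, 146.6]
tcp_rot: [-0.001, -0.062, 0.998, 0.0]
contact_force: [0.2, 0.4, -0.4]
width: 32.8
```

>>> servo_tool(series=[[0.16, -0.5, 0, 0, 0, 0], [0.16, -0.83, 0.2, 0, 0, 0], [0.16, -0.83, 0.4, 0, 0, 0], [0.16, -0.83, 0.6, 0, 0, 0], [0.16, -0.83, 0.6, 0, 0, 0], [0.16, -0.83, 0.6, 0, 0, 0]])

```text
clock: 25.4
eef_pos: [499.8, -205.2, 99.8]
tcp_rot: [0.0, -0.063, 0.998, -0.0]
contact_force: [-0.2, -0.2, 0.1]
width: 32.3
```

Run:
```python
from plan import *
plan((499.2,-206.1,34),.127)
```

```text
t 25.4 pos [ 499.8 -205.2   99.8] yaw 0.1268 w 32.3 F [-0.2 -0.2  0.1]
shift [ 0.009 -0.01   0.822] turn [-0.0001  0.0001 -0.0001] n 1
```

>>> servo_tool(series=[[0.009, -0.01, 0.3, 0, 0, 0], [0.009, -0.01, 0.6, 0, 0, 0], [0.009, -0.01, 0.75, 0, 0, 0], [0.009, -0.01, 0.82, 0, 0, 0], [0.009, -0.01, 0.82, 0, 0, 0], [0.009, -0.01, 0.82, 0, 0, 0]])

```text
clock: 26.15
eef_pos: [499.4, -206.8, 34.7]
tcp_rot: [0.001, -0.063, 0.998, -0.0]
contact_force: [0.0, -0.8, -0.4]
width: 32.4
```

Run:
```python
from plan import *
plan((499.2,-206.1,31),.127)
```

```text
t 26.15 pos [ 499.4 -206.8   34.7] yaw 0.1257 w 32.4 F [ 0.  -0.8 -0.4]
shift [0.002 0.008 0.046] turn [-0.0002  0.0008 -0.0008] n 1
```

>>> servo_tool(series=[[0.002, 0.008, 0.02, 0, 0, 0], [0.002, 0.008, 0.046, 0, 0, 0], [0.002, 0.008, 0.046, 0, 0, 0], [0.002, 0.008, 0.046, 0, 0, 0]])

```text
clock: 26.65
eef_pos: [498.8, -206.1, 30.5]
tcp_rot: [0.0, -0.063, 0.998, -0.0]
contact_force: [-0.4, 0.4, 3.5]
width: 32.5
```

>>> servo_tool(series=[[0, 0, 0.008, 0, 0, 0], [0, 0, 0.008, 0, 0, 0]])

```text
clock: 26.9
eef_pos: [498.8, -206.1, 30.4]
tcp_rot: [0.0, -0.063, 0.998, -0.0]
contact_force: [-2.5, 0.8, 10.5]
width: 32.4
```

>>> servo_tool(series=[[0, 0, 0, 0, 0, 0], [0, 0, 0, 0, 0, 0], [0, 0, 0, 0, 0, 0], [0, 0, 0, 0, 0, 0], [0, 0, -0.1, 0, 0, 0], [0, 0, -0.5, 0, 0, 0], [0, 0, -1, 0, 0, 0], [0, 0, -1, 0, 0, 0]], hand=-0.2)

```text
clock: 27.9
eef_pos: [500.8, -206.4, 113.3]
tcp_rot: [0.003, -0.063, 0.998, -0.001]
contact_force: [-0.1, -0.2, 0.1]
width: 51.1
```

>>> servo_tool(series=[[-0.3, 0, -0.4, 0, 0, 0], [-0.6, 0.5, -0.5, 0, 0, 0], [-0.6, 1, -0.5, 0, 0, 0], [-0.6, 1, -0.5, 0, 0, 0]])

```text
clock: 28.4
eef_pos: [535.9, -118.8, 149.5]
tcp_rot: [-0.0, -0.064, 0.998, 0.0]
contact_force: [0.3, -1.3, 0.9]
width: 51.4
```

>>> servo_tool(series=[[0, 0.5, 0, 0, 0, 0], [0, 1, 0, 0, 0, 0], [0, 1, 0, 0, 0, 0]])

```text
clock: 28.78
eef_pos: [525.9, -40.1, 149.5]
tcp_rot: [-0.0, -0.064, 0.998, 0.0]
contact_force: [0.5, 0.9, -0.3]
width: 51.0
```

>>> servo_tool(series=[[0, 0.5, 0, 0, 0, -0.05], [0, 1, 0, 0, 0, -0.15], [0, 1, 0, 0, 0, -0.25], [0, 1, 0, 0, 0, -0.35], [0, 1, 0, 0, 0, -0.45], [0, 1, 0, 0, 0, -0.55], [0, 1, 0, 0, 0, -0.65], [0, 1, 0, 0, 0, -0.75], [0, 1, 0, 0, 0, -0.85], [0, 1, 0, 0, 0, -0.915], [0, 1, 0, 0, 0, -0.915], [0, 1, 0, 0, 0, -0.915]])

```text
clock: 30.28
eef_pos: [516.2, 37.4, 149.5]
tcp_rot: [-0.0, -0.703, 0.711, 0.0]
contact_force: [0.1, 0.2, 0.2]
width: 51.0
```

```bash
python3 snap.py 3
python3 - <<'E'
from plan import *
plan((477.7,218.7,100),1.563)
s=r.get_state(); print(s["q"].round(2))
E
```

```text
t 30.38 pos [516.2  37.7 149.5] yaw 1.561 w 51.4 F [-0.7 -0.9 -0.2]
shift [-2.257  0.503  0.619] turn [ 0.0001 -0.     -0.0012] n 3
[ 0.45  0.2  -0.47 -0.   -0.9  -0.46]
```

View pics/top3.png

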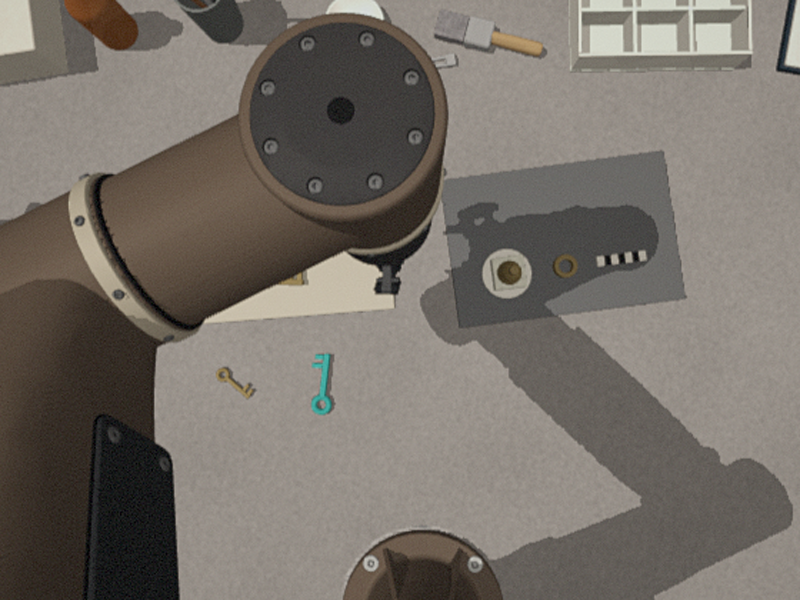

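>>> servo_tool(series=[[-0.5, 0.2, 0, 0, 0, 0], [-1, 0.5, 0, 0, 0, 0], [-1, 0.5, 0, 0, 0, 0]])

```text
clock: 30.75
eef_pos: [475.9, 120.2, 149.8]
tcp_rot: [0.0, -0.705, 0.709, 0.0]
contact_force: [-1.0, -0.4, 0.9]
width: 51.0
```

>>> servo_tool(series=[[-0.5, 0, 0.2, 0, 0, 0], [-1, 0, 0.3, 0, 0, 0], [-1, 0, 0.5, 0, 0, 0], [-1, 0, 0.5, 0, 0, 0], [-1, 0, 0.5, 0, 0, 0]], hand=0)

```text
clock: 31.38
eef_pos: [477.8, 197.9, 110.0]
tcp_rot: [0.0, -0.704, 0.71, -0.0]
contact_force: [-0.4, 0.0, 0.1]
width: 43.1
```

Run:
```python
from plan import *
plan((477.7,218.7,60),1.563)
import keyfit as K
from fit import *
from scipy import ndimage as ndi
for n in ("top","scene"):
    c=load(f"pics/{n}3.npz"); im,sat,z=feats(c)
    uv=w2pix(c,[[499.5,-206,15]])[0].astype(int); R=(uv[0]-15,uv[1]-14,uv[0]+15,uv[1]+14)
    s=ndi.gaussian_filter(sat,.5); m=soft(s,.14,.40); m[m<.3]=0; m=fill(m)
    p,e=fit([(c,m,R)],K.M_ring2,(499.5,-206),8,False); print(n,p.round(2),round(e,3))
```

```text
t 31.38 pos [477.8 197.9 110. ] yaw 1.5621 w 43.1 F [-0.4  0.   0.1]
shift [-0.26   0.003  0.625] turn [-0.0001 -0.     -0.0006] n 1
top [ 499.64 -206.35] 0.063
scene [ 497.8  -206.29] 0.137
```

>>> servo_tool(series=[[-0.26, 0.003, 0.2, 0, 0, 0], [-0.26, 0.003, 0.6, 0, 0, 0], [-0.26, 0.003, 0.85, 0, 0, 0], [-0.26, 0.003, 0.85, 0, 0, 0], [-0.26, 0.003, 0.85, 0, 0, 0]])

```text
clock: 32.0
eef_pos: [477.8, 219.7, 42.1]
tcp_rot: [0.0, -0.704, 0.71, -0.0]
contact_force: [-0.2, -0.5, 0.9]
width: 42.6
```

Run:
```python
from plan import *
plan((477.7,218.7,30),1.563)
c=imaging.read_camera('scene')
cv2.imwrite('pics/s8.png',cv2.resize(c['image'][220:380,280:440,::-1],(600,600),interpolation=cv2.INTER_CUBIC))
```

```text
t 32.0 pos [477.8 219.7  42.1] yaw 1.5631 w 42.6 F [-0.2 -0.5  0.9]
shift [0.012 0.001 0.152] turn [-0.0004  0.0002  0.    ] n 1
```

View pics/s8.png

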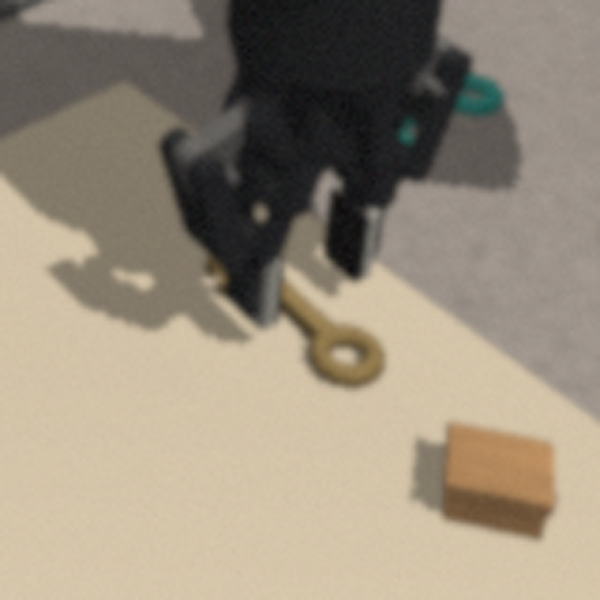

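>>> servo_tool(series=[[0.012, 0, 0.1, 0, 0, 0], [0.012, 0, 0.15, 0, 0, 0], [0.012, 0, 0.15, 0, 0, 0], [0.012, 0, 0.15, 0, 0, 0]])

```text
clock: 32.55
eef_pos: [477.4, 218.2, 29.7]
tcp_rot: [0.0, -0.704, 0.71, -0.0]
contact_force: [0.2, 0.4, -0.5]
width: 42.8
```

>>> servo_tool(series=[[0, 0, 0, 0, 0, 0], [0, 0, 0, 0, 0, 0], [0, 0, 0, 0, 0, 0], [0, 0, 0, 0, 0, 0], [0, 0, 0, 0, 0, 0], [0, 0, 0, 0, 0, 0], [0, 0, 0, 0, 0, 0]], hand=1, newtons=50)

```text
clock: 33.42
eef_pos: [477.5, 218.3, 29.9]
tcp_rot: [0.0, -0.704, 0.71, -0.0]
contact_force: [-1.9, 0.1, 6.1]
width: 7.0
```

Run:
```python
from plan import *
plan((477.7,218.7,30),1.563)
c=imaging.read_camera('scene')
cv2.imwrite('pics/s9.png',cv2.resize(c['image'][220:380,280:440,::-1],(600,600),interpolation=cv2.INTER_CUBIC))
```

```text
t 33.42 pos [477.5 218.3  29.9] yaw 1.5629 w 7.0 F [-1.9  0.1  6.1]
shift [-0.006 -0.003 -0.001] turn [-0.0002  0.0001 -0.    ] n 1
```

View pics/s9.png

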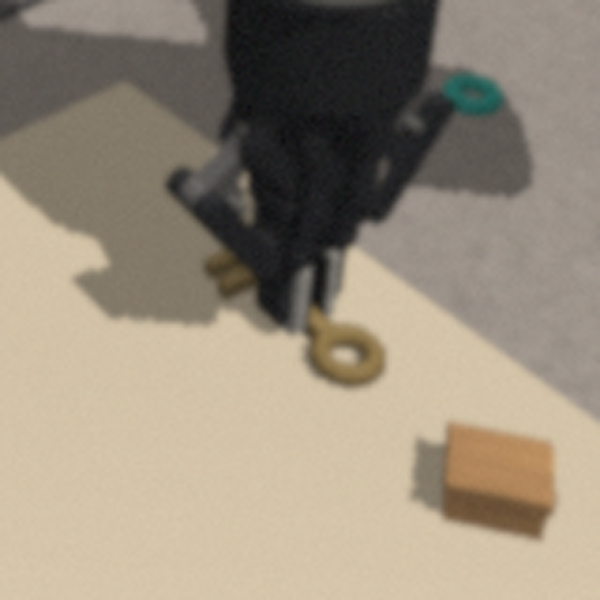

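>>> servo_tool(series=[[0, 0, -0.2, 0, 0, 0], [0, 0, -0.6, 0, 0, 0], [0, 0, -1, 0, 0, 0], [0, 0, -1, 0, 0, 0]])

```text
clock: 33.98
eef_pos: [478.4, 219.2, 111.8]
tcp_rot: [0.002, -0.704, 0.71, -0.0]
contact_force: [0.5, -0.2, -1.2]
width: 6.9
```

>>> servo_tool(series=[[0.3, 0, -0.4, 0, 0, 0], [0.7, 0, -0.4, 0, 0, 0], [1, 0, -0.4, 0, 0, 0]])

```text
clock: 34.35
eef_pos: [476.1, 137.0, 141.0]
tcp_rot: [-0.0, -0.704, 0.71, 0.0]
contact_force: [-0.3, -0.6, -0.5]
width: 7.2
```

Run:
```python
from plan import *
plan((559.5,-282.7,100),1.698)
c=imaging.read_camera('scene')
cv2.imwrite('pics/s10.png',cv2.resize(c['image'][140:340,240:440,::-1],(600,600),interpolation=cv2.INTER_CUBIC))
```

```text
t 34.35 pos [476.1 137.  141. ] yaw 1.5625 w 7.2 F [-0.3 -0.6 -0.5]
shift [ 5.238 -1.086  0.512] turn [ 0.0005 -0.     -0.0862] n 6
```

View pics/s10.png

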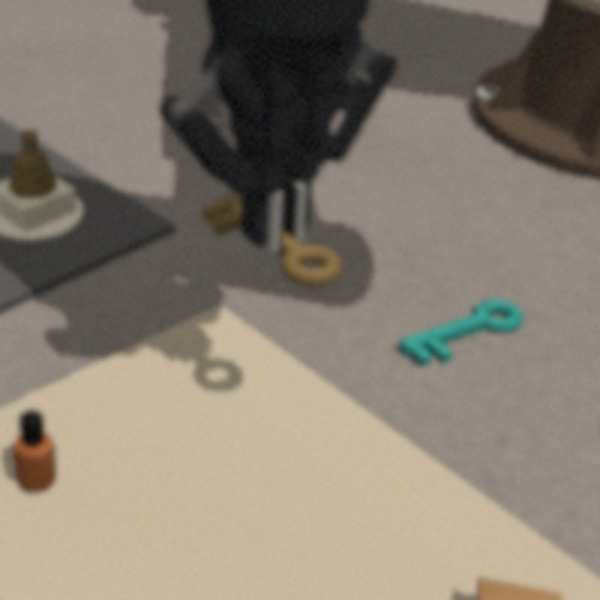

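>>> servo_tool(series=[[0.5, -0.2, 0, 0, 0, 0], [1, -0.35, 0, 0, 0, 0], [1, -0.35, 0, 0, 0, 0]])

```text
clock: 34.78
eef_pos: [503.8, 55.8, 140.4]
tcp_rot: [-0.001, -0.703, 0.711, 0.0]
contact_force: [-0.4, -0.1, -0.3]
width: 7.5
```

>>> servo_tool(series=[[0.5, -0.2, 0, 0, 0, 0], [1, -0.35, 0, 0, 0, 0], [1, -0.35, 0, 0, 0, 0]])

```text
clock: 35.15
eef_pos: [531.4, -23.8, 140.5]
tcp_rot: [-0.001, -0.703, 0.711, 0.0]
contact_force: [-0.5, 0.6, -1.1]
width: 7.4
```

>>> servo_tool(series=[[0.5, -0.2, 0, 0, 0, 0], [1, -0.35, 0, 0, 0, 0], [1, -0.35, 0, 0, 0, 0]])

```text
clock: 35.52
eef_pos: [558.9, -103.5, 140.6]
tcp_rot: [-0.0, -0.704, 0.711, 0.0]
contact_force: [-0.1, 0.2, -0.0]
width: 7.6
```

>>> servo_tool(series=[[0.5, 0, 0, 0, 0, 0], [1, 0, 0, 0, 0, -0.04], [1, 0, 0, 0, 0, -0.086]])

```text
clock: 35.9
eef_pos: [557.7, -183.1, 140.8]
tcp_rot: [0.0, 0.751, -0.661, -0.0]
contact_force: [0.1, 0.8, -1.0]
width: 6.9
```

>>> servo_tool(series=[[0.5, 0, 0, 0, 0, 0], [1, 0, 0, 0, 0, 0], [1, 0, 0, 0, 0, 0], [1, 0, 0, 0, 0, 0], [1, 0, 0, 0, 0, 0]])

```text
clock: 36.52
eef_pos: [568.4, -260.5, 141.5]
tcp_rot: [-0.0, 0.751, -0.66, -0.0]
contact_force: [0.4, 0.3, -0.4]
width: 7.0
```

Run:
```python
from plan import *
plan((559.5,-282.7,70),1.698)
```

```text
t 36.52 pos [ 568.4 -260.5  141.5] yaw 1.6992 w 7.0 F [ 0.4  0.3 -0.4]
shift [0.261 0.145 0.894] turn [0.0001 0.0001 0.0008] n 1
```

>>> servo_tool(series=[[0.261, 0.145, 0.2, 0, 0, 0], [0.261, 0.145, 0.6, 0, 0, 0], [0.261, 0.145, 0.9, 0, 0, 0], [0.261, 0.145, 0.9, 0, 0, 0], [0.261, 0.145, 0.9, 0, 0, 0]])

```text
clock: 37.15
eef_pos: [560.3, -283.6, 70.7]
tcp_rot: [-0.0, 0.751, -0.66, 0.001]
contact_force: [-0.1, 0.4, -0.6]
width: 7.4
```

Run:
```python
from plan import *
plan((559.5,-282.7,35),1.698)
c=imaging.read_camera('scene')
cv2.imwrite('pics/s11.png',cv2.resize(c['image'][100:260,120:280,::-1],(600,600),interpolation=cv2.INTER_CUBIC))
```

```text
t 37.15 pos [ 560.3 -283.6   70.7] yaw 1.6991 w 7.4 F [-0.1  0.4 -0.6]
shift [-0.013  0.008  0.446] turn [-0.0007 -0.0004  0.0007] n 1
```

View pics/s11.png

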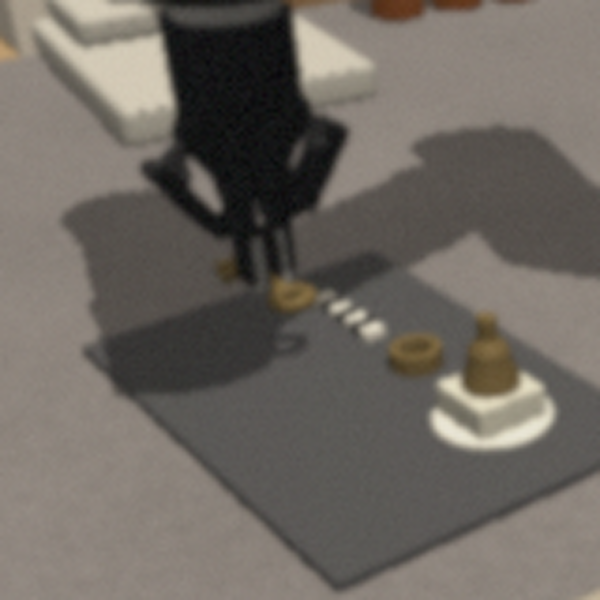

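>>> servo_tool(series=[[-0.013, 0.008, 0.2, 0, 0, 0], [-0.013, 0.008, 0.36, 0, 0, 0], [-0.013, 0.008, 0.44, 0, 0, 0], [-0.013, 0.008, 0.45, 0, 0, 0], [-0.013, 0.008, 0.45, 0, 0, 0]])

```text
clock: 37.83
eef_pos: [558.8, -283.2, 33.7]
tcp_rot: [0.0, 0.751, -0.661, 0.0]
contact_force: [0.2, -0.5, -0.4]
width: 7.2
```

Run:
```python
from plan import *
plan((559.5,-282.7,32),1.698)
```

```text
t 37.83 pos [ 558.8 -283.2   33.7] yaw 1.698 w 7.2 F [ 0.2 -0.5 -0.4]
shift [-0.005 -0.009  0.021] turn [-0.     -0.0001 -0.    ] n 1
```

>>> servo_tool(series=[[-0.005, -0.009, 0.01, 0, 0, 0], [-0.005, -0.009, 0.021, 0, 0, 0], [-0.005, -0.009, 0.021, 0, 0, 0]])

```text
clock: 38.2
eef_pos: [559.4, -282.6, 32.0]
tcp_rot: [-0.0, 0.751, -0.661, 0.0]
contact_force: [1.0, -0.3, -0.7]
width: 7.2
```

>>> servo_tool(series=[[0, 0, 0.007, 0, 0, 0], [0, 0, 0.007, 0, 0, 0]])

```text
clock: 38.45
eef_pos: [559.4, -282.6, 31.9]
tcp_rot: [-0.0, 0.751, -0.661, 0.0]
contact_force: [-1.6, 1.9, 4.5]
width: 7.3
```

>>> servo_tool(series=[[0, 0, 0, 0, 0, 0], [0, 0, 0, 0, 0, 0], [0, 0, 0, 0, 0, 0], [0, 0, 0, 0, 0, 0], [0, 0, -0.1, 0, 0, 0], [0, 0, -0.5, 0, 0, 0], [0, 0, -1, 0, 0, 0], [0, 0, -1, 0, 0, 0]], hand=0.25)

```text
clock: 39.45
eef_pos: [561.6, -283.2, 115.7]
tcp_rot: [-0.002, 0.751, -0.661, 0.003]
contact_force: [0.0, 0.1, -0.1]
width: 32.1
```

>>> servo_tool(series=[[0, 0, -0.5, 0, 0, 0], [-0.5, 0, -0.8, 0, 0, 0], [-1, 0, -0.8, 0, 0, 0]])

```text
clock: 39.83
eef_pos: [550.0, -202.8, 177.5]
tcp_rot: [-0.001, 0.75, -0.661, 0.002]
contact_force: [0.3, 0.4, 0.3]
width: 32.0
```

>>> servo_tool(series=[[-0.5, 0, 0, 0, 0, 0], [-1, 0, 0, 0, 0, 0], [-1, 0, 0, 0, 0, 0]])

```text
clock: 40.2
eef_pos: [538.7, -121.8, 175.6]
tcp_rot: [-0.0, 0.752, -0.66, -0.0]
contact_force: [1.0, 0.4, 0.8]
width: 32.1
```

>>> servo_tool(series=[[-0.5, 0, 0, 0, 0, 0], [-1, 0, 0, 0, 0, 0], [-1, 0, 0, 0, 0, 0]])

```text
clock: 40.58
eef_pos: [528.8, -43.2, 175.5]
tcp_rot: [-0.0, 0.751, -0.66, -0.0]
contact_force: [0.3, 0.1, -0.2]
width: 32.2
```

>>> servo_tool(series=[[-0.5, 0, 0, 0, 0, 0], [-1, 0, 0, 0, 0, 0], [-1, 0, 0, 0, 0, 0], [-1, 0, 0, 0, 0, 0]])

```text
clock: 41.08
eef_pos: [518.9, 34.1, 175.3]
tcp_rot: [0.0, 0.751, -0.661, -0.0]
contact_force: [-0.6, -0.1, 1.1]
width: 32.2
```

```bash
python3 snap.py 4
cat > m4.py <<'E'
import sys; k=sys.argv[1]
import keyfit as K
from fit import *
c=load(f"pics/top{k}.npz"); im,sat,z=feats(c); s=ndi.gaussian_filter(sat,.5)
def bm(b,f): m=soft(s,b,f); m[m<.3]=0; return fill(m)
def rr(x,y,zz,a,b): u=w2pix(c,[[x,y,zz]])[0].astype(int); return (u[0]-a,u[1]-b,u[0]+a,u[1]+b)
kp,e=fit([(c,bm(.14,.40),rr(560,-282,13,30,22))],K.Mk,(560.5,-282,-1.444),8,True,(26,39.5,7,14,10)); print("key",kp.round(3),round(e,3))
kr,e=fit([(c,bm(.14,.40),rr(499.5,-206,15,15,14))],K.M_ring2,(499.5,-206),8,False); print("ring",kr.round(2),round(e,3))
kb,e=fit([(c,bm(.14,.42),rr(488.5,-123,50,22,24))],M_bell,(488.5,-123),31,False); print("bell",kb.round(2),round(e,3))
v=im.max(2)
w=soft(v,80,170); w[w<.25]=0
bar=np.maximum(w,cv2.morphologyEx((w>.5).astype(np.uint8),cv2.MORPH_CLOSE,np.ones((9,9))))
pb,e=fit([(c,bar,rr(511,-288,12,26,14))],M_bar,(511,-288,.127),8); print("bar",pb.round(3),round(e,3))
th=.127
d=kp[:2]-np.array([510.93,-288.3]); ex=np.array([np.cos(th),np.sin(th)]); ey=np.array([-np.sin(th),np.cos(th)])
print("key rel bar (board x,y)",d@ex,d@ey,"yaw err deg",np.degrees(kp[2]-th+np.pi/2))
m=(np.array([510.93,-288.3])+[489.46,-123.15])/2; d=kr-m; print("ring rel mid",d@ex,d@ey)
E
python3 m4.py 4; python3 m2.py 4
```

```text
key [ 560.272 -281.671   -1.445   26.309   39.421    7.571   14.789   11.886] 0.073
ring [ 499.66 -206.15] 0.059
bell [ 488.5  -123.01] 0.195
bar [ 5.10795e+02 -2.88487e+02  1.28000e-01] 0.265
key rel bar (board x,y) 49.784012655537516 0.32574823379411677 yaw err deg -0.08462877370500102
ring rel mid -0.5874074512158841 -0.3575923017525158
19 [ 4.88670e+02 -1.23248e+02  1.31000e-01] 0.054
22 [ 4.88638e+02 -1.23275e+02  1.36000e-01] 0.053
25 [ 4.88624e+02 -1.23325e+02  1.31000e-01] 0.056
```

View pics/top4.png

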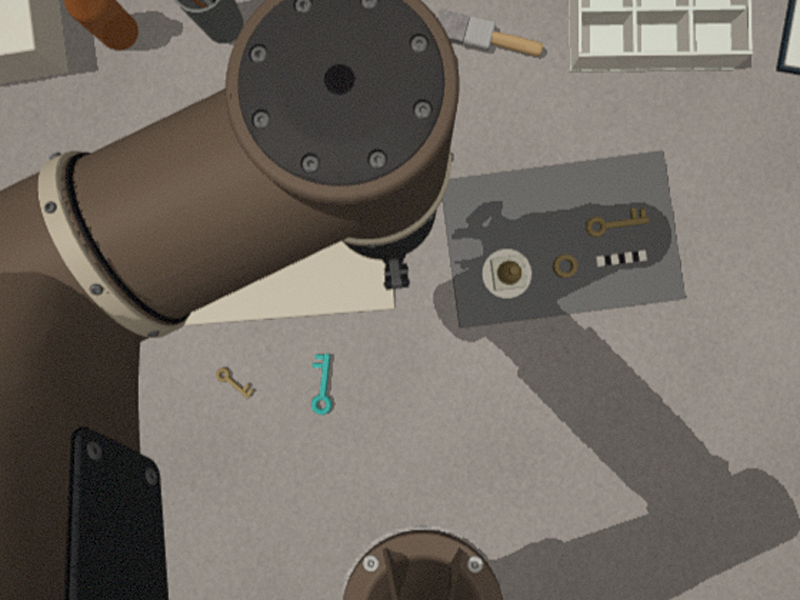

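View pics/scene4.png

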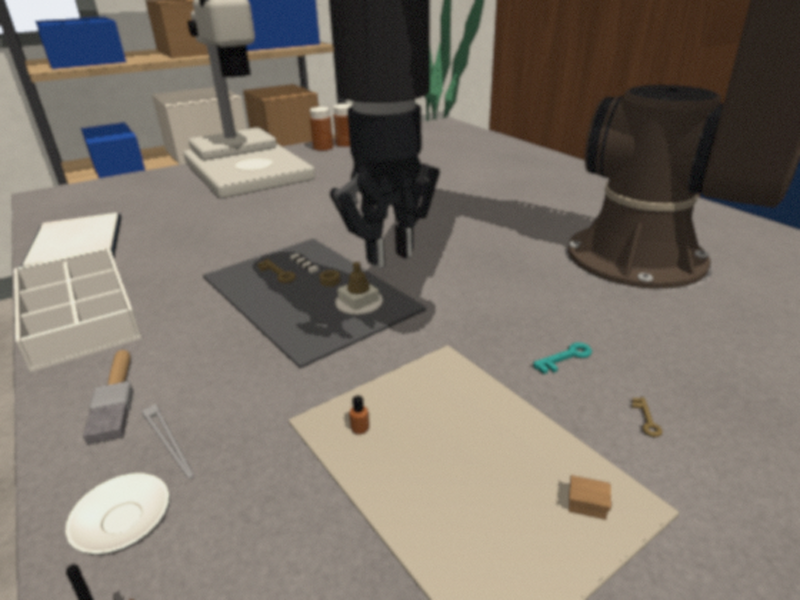

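```bash
python3 -c "
from workcell import job
print(job.job_done())"
```

```text
the job is handed in; nothing more can be done
None
```

The layout is finished and handed in at about 41 s of the 96 s allowed. I placed the riser first, then the bell, the ring and the key.

The key I used was the larger of the two bronze ones, at about (272, 280) in the 800-pixel top picture. I left the small bronze key at (235, 382) and the turquoise key at (322, 385) alone.

These are the last measurements, taken with the top camera after the gripper had moved clear. The disc and scale bar positions are from the first picture:

| Item | Offset from where it should be | Angle error |
|---|---|---|
| Riser on disc | about 0.8 mm | under 0.5° |
| Bell on riser | about 0.3 mm, standing upright | – |
| Ring at the midpoint | about 0.7 mm | – |
| Key behind the scale bar | 49.8 mm away (50 asked), 0.3 mm off centre along the bar | about 0.1° |

- **Vial and box:** both appear at the same spots as at the start in the last scene picture.
- **Forces:** the highest reading shown was about 11 N, while setting things down.
- **Camera disagreement:** the scene camera's positions differed from the top camera's by about 2 mm, and by about 3.6 mm sideways when I measured the placed bell. Its fits to the disc, scale bar and key were poor. I judged placement from the top camera alone; it saw both the finds and the targets, so a constant offset mostly cancels.
- **Scale bar check:** its last fit, taken in the arm's shadow, was rough, but agreed with the first to within 0.3 mm.

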